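Pack the service case, re-hang its lid on the hinge pin and prove the hinge

ROBOT

A 6-joint arm with a two-finger parallel gripper is mounted at the origin on a cart in front of the work surface, level with it; the furniture and walls round the work are solid. World frame = base frame: x ahead of the robot, y to its left, z up, the work surface at z = 0. Lengths are in m, angles in degrees, forces in N, time in s.
With the tool pointing down it reaches from about 0.3 to 0.75 m from the base axis. Payload 8.5 kg.
Tool frame: the origin (TCP) lies at the centre of the arm's flange, where the gripper is bolted on; the fingertips stand 173 mm ahead of it and the grasp point (between the pads) lies 155 mm ahead of it; z points along the fingers, y is the line along which they close (so a half turn about z gives the same grasp; the last joint's range is limited). The gripper opens to 85 mm and grips with 20 to 120 N. Pads are 22 mm wide; open, the fingers measure 114 mm over their backs; the gripper's body (76 mm by 85 mm) begins 54 mm behind the grasp point. The pads swing forward as they close: fully open they stand 13 mm farther back than shut.
Start: joints at [-86.706, 21.807, 74.336, -0, 83.858, -12.336], TCP at [0.148, -0.53, 0.405] pointing down, gripper open.
Joint ranges: [-178.18, 178.18], [-50.72, 133.34], [12.68, 142.11], [-81.47, 261.47], [9.98, 163.14], [-165.26, 165.26]. Speed limits (degrees/s): [136.94, 136.94, 180, 180, 180, 180].

INTERFACE

Orientations are given as [roll, pitch, yaw] about the fixed x, y, z axes, in that order (R = Rz(yaw) Ry(pitch) Rx(roll)).
In Python, from plant import bot gives the robot as it stands.
- The arm moves only by the tool move_arm, never from a script. Its arguments are lists of equal length, an entry for each row: "slide": the shift along the tool's x, y, z in units of 1000 mm (1.0 is 1000 mm), a list of three; "turn": the turn about the tool's z in units of 120 degrees (1.0 is 120 degrees). A call has 1 to 5 rows; each row shifts and turns the commanded pose from where the row before left it, along the tool's axes as they then stand; what a row does not reach is not made up. A row lasts 1/10 s, in which the tool goes at most 50 mm and 8.59 degrees, less where a joint would pass 70% of its speed; a pose out of reach is approached as far as the arm can. A call with a number of a shift or a turn outside -1 to 1 is refused whole. A call with a gripper value outside its range is refused whole. "gripper" is the closure, from -1 (fully open) to 1 (shut), set as the call begins (left out, the last holds). The fingers move at their own pace and stop on an object; "grip_force" is the grip in N (left out, the last holds). Time passes only in rows, so rows that do not move let the fingers close. It gives the time, the measured TCP pose, the force, the opening and the grip force at its end, in the units of the state.
- bot.observe(): the state, without advancing time (a new reading comes with each control period).
- bot.capture(name): name is "scene" or "top" or "wrist"; returns the picture (400x640x3 uint8, red, green, blue); there is no depth.
- bot.calibration(name): a dict with "fovy" (degrees; the focal length in pixels is half the picture's height over the tangent of half this angle, whatever the lens; pixels are square), "cx", "cy" (the principal point, pixels), "world_from_camera" (4x4, takes a point from camera to world coordinates). Camera axes: x right, y up, looking along -z (the intrinsics and any distortion apply to the point x, -y, -z); pixel columns grow to the right and rows downward; lengths in m; the calibration is good to about 2 mm. A picture is of the moment at which its call begins: read the wrist's pose just before it. calibration takes no time and is no camera call; for the wrist camera it gives the pose at the moment of the call.
- bot.finish_job(): hands the job in; it is judged then, once.
The state is a dict: "t": time; "qpos": joint angles; "dq": joint speeds; "tau": joint torques, N m; "position": TCP position; "tool_rot": TCP orientation; "ft_force": force on the tool from outside, world axes, zero at the start; "torque": the same for the moment, N m; "width": finger opening in m; "grasp_force": force on a finger pad.
Only numpy, scipy, OpenCV 4.12 (cv2) and the standard library are available. Lean on these libraries where they do the work, as an engineer would, in place of code of your own. Each camera call takes 0.05 s, during which the arm holds its last target. There are 200 camera calls.

TASK

Pack the repair kit parts that lie on the cutting mat and in front of it (multimeter, USB hub, black tape roll, solder spool; some are not there) into the blue service case, then put its lid back: set it on so that its knuckles drop between those of the case, and slide the loose hinge pin through all the knuckles, from either side, fully home to its red grip. Then test the friction hinge: raise the lid about half-way by its handle, let go and see that it stays up by itself for about two seconds; finally shut the lid flush and let go, leaving the red and grey screwdrivers where they are.

Things in the scene. Friction and masses are not known exactly. Their poses are not given: they have to be found in the camera images.
- case: Open blue service case, fixed to the desk: 242 (x) x 172 (y) mm, rim 72 mm high, walls 6 mm (inside 230 x 160 mm), inner floor 7 mm up. Origin: centre of the underside; +x to its rear (hinge side, away from the robot), -x to the front with the catches.
- case_hinge (a point): Middle of the case's hinge axis, case frame (143, 0, 88) mm; the axis runs along case y, 22 mm behind the rear wall. Two fixed metal knuckles (tubes, 22 mm outside, 14 mm bore) span y = 58..78 and -78..-58 mm; a black friction barrel, bored for the pin too, spans y = -24..24.
- case_bore_left (a point): Outer mouth of the left (+y) case knuckle, on the hinge axis: case frame (143, 78, 88) mm. The pin may go in here, pointing to case -y.
- case_bore_right (a point): Outer mouth of the right (-y) case knuckle, on the hinge axis: case frame (143, -78, 88) mm. The pin may go in here, pointing to case +y.
- leaf (a joint): Angle (rad) of the dark steel friction leaf under the lid's rear straps, about the hinge axis: 0 = level with the rim, as found (lid shut); grows as the lid opens, to 1.5 at most. Stiff (0.42 N m, more than the lid's weight), stays where it is left. The lid only lies on it: once pinned, lid and leaf turn together; without the pin the lid lifts straight off.
- lid: Loose blue lid, 0.26 kg, plate 242 (x) x 172 (y) x 5 mm (z = 8..13), on an 8 mm locating lip (z = 0..8) that fits inside the case walls with 2.5 mm to spare at each side, 3 mm at front and rear. On the case its axes are the case's and its origin is 64 mm above the case's origin. Lies flat on its lip at the start.
- lid_hinge (a point): Middle of the lid's own hinge axis, lid frame (143, 0, 24) mm. The lid's two knuckles (22 mm outside, 14 mm bore) span y = 32..52 and -52..-32 mm on two straps that reach to x = 179 mm. Lid shut on the case: at point case_hinge.
- lid_handle (a point): Middle of the lid's handle: a round rubber bar, 12 mm diameter, along lid y, its axis 32 mm above the plate's top, 80 mm of it free between two posts; lid frame (8, 0, 45) mm, close to the lid's centre of mass.
- hinge_pin: Loose hinge pin, 0.11 kg: 11 mm steel shaft along its +x, 156 mm plus a 10 mm cone to the 4 mm tip; behind it a heavy red grip block, 44 long (x = -44..0) x 14 (y) x 18 mm (z = -5.5..12.5). Origin: on the shaft axis at the shoulder, near the centre of mass. Lies with z up, axis 5.5 mm over the desk. Home: shoulder against a case knuckle, tip 10 mm out of the far one. May turn in its bore.
- multimeter: Multimeter in an orange holster, 135 (x) x 70 (y) x 40 mm (side faces 26 mm high); grasp across y. Origin: centre of the underside.
- usb_hub: Grey USB hub with a blue band, 50 (x) x 87 (y) x 26 mm; grasp across x. Origin: centre of the underside.
- black_tape: Roll of black electrical tape lying flat, 64 x 62 mm, 19 mm high. Origin: centre of the underside.
- solder_spool: Green-flanged spool of solder lying flat, 58 mm across, 30 mm high. Origin: centre of the underside.
- driver_red: Red screwdriver, 168 mm long, at the front right; to be left alone.
- driver_grey: Grey screwdriver, 142 mm long, at the front right; to be left alone.
Mind the look-alikes: they are no part of the job. Several things have the shape of the black_tape; the one meant has the colours described above.

How it is judged (in metres and radians):
On the way, in this order (a step that is already met when the one before it is completed fails the run):
1. the lid is on the case with its knuckles in line and the hinge pin is fully home through all of them (x of lid_hinge in the frame of case between 0.136 and 0.15 m and z of lid_hinge in the frame of case between 0.081 and 0.095 m and y of lid_hinge in the frame of case between -0.009 and 0.009 m and ((distance between hinge_pin and case_bore_left below 0.01 m and x of case_bore_right in the frame of hinge_pin above 0.145 m and angle between the x axis of hinge_pin and the y axis of case, either way round below 0.07 rad) or (distance between hinge_pin and case_bore_right below 0.01 m and x of case_bore_left in the frame of hinge_pin above 0.145 m and angle between the x axis of hinge_pin and the y axis of case, either way round below 0.07 rad))), for 0.2 s.
2. the pinned lid stands open by itself, 0.4 to 1.2 rad up, untouched and still, for 1.5 s (all of step 1 and angle between lid's own z axis and vertical between 0.4 and 1.2 rad and contact force between each of the arm, the fingers and lid below 0.1 N and angular speed of lid below 0.1 rad/s), for 1.5 s.
At the end, for the whole second after the job is handed in: The lid is shut (tilt under 0.05 rad) with its hinge axis within 7 mm of the case's, the pin fully home (shoulder within 10 mm of one case knuckle's mouth, shaft out through the other, within 0.07 rad of the axis), and every kit part that was out lies inside the case (all of step 1 and angle between lid's own z axis and vertical below 0.05 rad and linear speed of lid below 0.02 m/s and x of multimeter in the frame of case between -0.115 and 0.115 m and y of multimeter in the frame of case between -0.08 and 0.08 m and height (world z) of each of multimeter, usb_hub, black_tape, solder_spool below 0.06 m and x of usb_hub in the frame of case between -0.115 and 0.115 m and y of usb_hub in the frame of case between -0.08 and 0.08 m and x of black_tape in the frame of case between -0.115 and 0.115 m and y of black_tape in the frame of case between -0.08 and 0.08 m and x of solder_spool in the frame of case between -0.115 and 0.115 m and y of solder_spool in the frame of case between -0.08 and 0.08 m); the robot touches nothing.
It fails at once if the red screwdriver is shoved more than 30 mm from its place (distance of driver_red from where it was at the start of the episode above 0.03 m).
It fails at once if the grey screwdriver is shoved more than 30 mm from its place (distance of driver_grey from where it was at the start of the episode above 0.03 m).
Of multimeter, usb_hub, black_tape, solder_spool only 2 to 3 are there at a start; the rules pass over those that are not, and their reading is None.
At some moment in a run one of multimeter, usb_hub, black_tape, solder_spool may be knocked a few centimetres aside while the robot is not near it.
It also fails if it takes over 208 s, if anything falls off the work surface, if the arm or the gripper's body presses on something with over 40 N, if the wrist force passes 120 N, or if a joint passes its speed limit or range.

## Working session

There is one attempt and no reset: what is moved stays moved. The work goes in short steps, Python scripts to look and compute and a tool call to move; the robot and the scene stay as the last step left them, time stands still between calls to the robot, and variables do not carry over. Pictures are saved under pics/ and viewed, at most 17 in all, crops included, and the job is handed in when it is done.

Besides the shell and the picture viewer there is one more tool, called after "Call:" as name([rows], argument=value, ...), one row to a line, values as JSON. move_arm: Moves the arm, as the interface text tells. Shifts and turns lie within -1 to 1; 1 stands for 1000 mm of shift or 120 degrees of turn. Its arguments: {"type":"object","properties":{"slide":{"type":"array","items":{"type":"array","items":{"type":"number"}}},"turn":{"type":"array","items":{"type":"number"}},"gripper":{"type":"number"},"grip_force":{"type":"number"}},"required":["slide","turn"]}

```bash
ls; mkdir -p pics
python3 - <<'E'
from plant import bot
import cv2
print(bot.observe())
for n in ("scene","top"):
    im=bot.capture(n); c=bot.calibration(n); print(n,c)
    cv2.imwrite(f"pics/{n}0.png",cv2.cvtColor(im,cv2.COLOR_RGB2BGR))
print(bot.calibration("wrist"))
E
```

```text
pics
{'t': 0.0, 'qpos': array([-8.67048658e+01,  2.18427571e+01,  7.43850121e+01,  1.02048091e-03,
        8.38569431e+01, -1.23354733e+01]), 'dq': array([-0.07018583,  0.01328054,  0.05928218,  0.02585108,  0.16079464,
        0.03281159]), 'tau': array([ 1.55615751e-03, -4.48456621e+01, -2.31274062e+01, -3.94695076e-05,
        4.79227980e-03, -6.76515057e-06]), 'position': array([ 0.14818884, -0.52962345,  0.4040935 ]), 'tool_rot': array([-1.79917460e+02, -1.90885619e-02,  1.56304838e+01]), 'ft_force': array([-0.58706646,  0.40161351,  0.67861464]), 'torque': array([ 0.06121319,  0.02648009, -0.01053547]), 'grasp_force': 0.0, 'width': 0.08536877886603915}
scene {'fovy': 45.25084542716592, 'cx': 316.77486226377124, 'cy': 200.74360890662766, 'world_from_camera': array([[ 0.90855842,  0.28924112, -0.30143186,  0.04490022],
       [-0.41744485,  0.60065908, -0.68187129, -1.30641833],
       [-0.01616743,  0.74535109,  0.66647609,  1.14617144],
       [ 0.        ,  0.        ,  0.        ,  1.        ]])}
top {'fovy': 52.893529974799236, 'cx': 322.41874648488846, 'cy': 199.32332022220936, 'world_from_camera': array([[ 0.02860088,  0.99789664, -0.05817454,  0.44624893],
       [-0.99953412,  0.02917114,  0.00897687, -0.16745207],
       [ 0.010655  ,  0.05789069,  0.99826607,  1.69392773],
       [ 0.        ,  0.        ,  0.        ,  1.        ]])}
{'fovy': 68.05399568990988, 'cx': 321.21967474685266, 'cy': 199.14054705043293, 'world_from_camera': array([[ 0.26885803,  0.92919535,  0.25359683,  0.21232707],
       [-0.96317907,  0.25969916,  0.06958753, -0.51227695],
       [-0.00119847, -0.26296833,  0.96480372,  0.37323179],
       [ 0.        ,  0.        ,  0.        ,  1.        ]])}
```

View pics/top0.png

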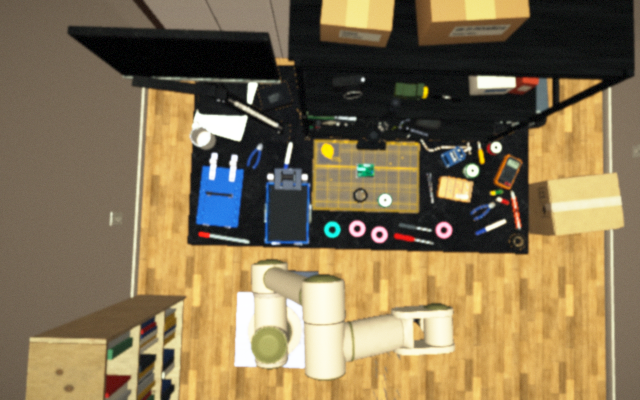

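View pics/scene0.png

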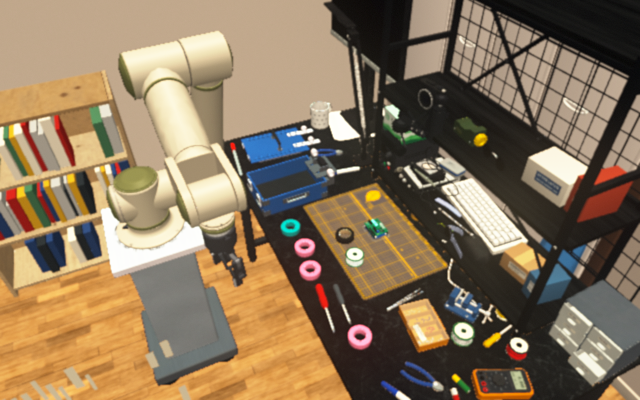

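```bash
cat > h.py <<'E'
from plant import bot
import numpy as np, cv2
def px2w(cal,u,v,z):
    f=200/np.tan(np.radians(cal["fovy"]/2)); T=cal["world_from_camera"]
    d=T[:3,:3]@np.array([(u-cal["cx"])/f,-(v-cal["cy"])/f,-1]); o=T[:3,3]
    return o+d*(z-o[2])/d[2]
def w2px(cal,p):
    f=200/np.tan(np.radians(cal["fovy"]/2)); T=cal["world_from_camera"]
    q=T[:3,:3].T@(np.array(p)-T[:3,3]); return np.array([cal["cx"]-f*q[0]/q[2],cal["cy"]+f*q[1]/q[2]])
def snap(cam,name,box=None,k=1):
    c=bot.calibration(cam); im=cv2.cvtColor(bot.capture(cam),cv2.COLOR_RGB2BGR); cv2.imwrite(f"pics/{name}.png",im)
    np.save(f"pics/{name}.npy",c,allow_pickle=True); return im,c
def cal(name): return np.load(f"pics/{name}.npy",allow_pickle=True).item()
def rel(target,yaw=None):
    "tool-frame shift (m) to bring TCP to target"
    from scipy.spatial.transform import Rotation as R
    s=bot.observe(); M=R.from_euler("xyz",s["tool_rot"],degrees=True).as_matrix()
    print("t",round(s["t"],2),"pos",s["position"].round(4),"rot",s["tool_rot"].round(2),"shift mm",(M.T@(np.array(target)-s["position"])*1e3).round(1),
      "" if yaw is None else "turn(units) %.4f"%(-((yaw-s["tool_rot"][2]+180)%360-180)/120))
E
python3 - <<'E'
from h import *
c=bot.calibration("top")
for n,u,v,z in [("caseFL",265,243,.072),("caseFR",310,243,.072),("caseRL",267,188,.072),("caseRR",310,188,.072),("hinge",289,178,.088),("lid",220,196,.01),("tape",361,196,.01),("spool",385,200,.03),("pinL",198,234,.01),("pinR",250,242,.005),("multi",510,170,.03),("teal",332,229,.01),("driverred",414,239,.01)]:
    print(n,px2w(c,u,v,z).round(3))
im=cv2.imread("pics/top0.png")
a=cv2.resize(im[130:255,185:325],None,fx=4,fy=4,interpolation=cv2.INTER_CUBIC)
cv2.imwrite("pics/topA.png",a)
E
```

```text
caseFL [0.359 0.043 0.072]
caseFR [ 0.364 -0.137  0.072]
caseRL [0.58  0.043 0.072]
caseRR [ 0.585 -0.13   0.072]
hinge [ 0.622 -0.045  0.088]
lid [0.546 0.246 0.01 ]
tape [ 0.563 -0.344  0.01 ]
spool [ 0.548 -0.442  0.03 ]
pinL [0.385 0.331 0.01 ]
pinR [0.357 0.114 0.005]
multi [ 0.689 -0.963  0.03 ]
teal [ 0.421 -0.226  0.01 ]
driverred [ 0.389 -0.57   0.01 ]
```

View pics/topA.png

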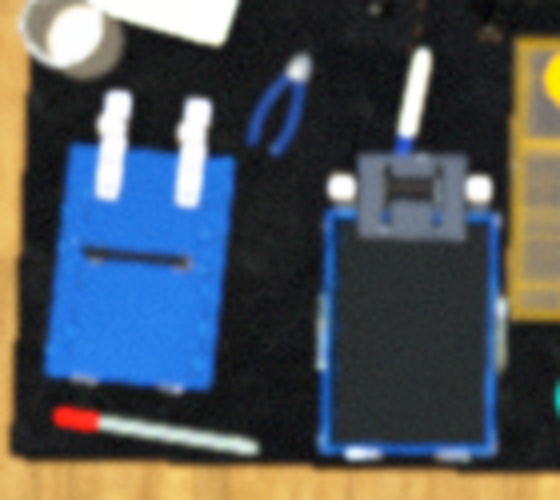

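Call:
move_arm([
  [0,0,0],
  [0,0,0],
  [0.05,-0.02,0],
  [0.05,-0.02,0],
  [0.05,-0.02,0],
], turn=[0.065,0.065,0,0,0])

```text
t: 0.6
position: [0.2887, -0.4731, 0.4044]
tool_rot: [-180.0, 0.0, -0.0]
ft_force: [0.0, -0.8, -0.1]
width: 0.0854
grasp_force: 0.0
```

Call:
move_arm([
  [0.05,-0.02,0],
  [0.05,-0.02,0],
  [0.05,-0.02,0],
  [0.05,-0.02,0],
  [0,0,0],
], turn=[0,0,0,0,0])

```text
t: 1.1
position: [0.4773, -0.3966, 0.4037]
tool_rot: [-179.9, -0.0, 0.4]
ft_force: [-1.3, -0.3, -1.0]
width: 0.0855
grasp_force: 0.0
```

Run:
```python
from h import *
im,c=snap("wrist","w1"); s=bot.observe(); print(s["t"],s["position"],s["tool_rot"]); print(c["world_from_camera"].round(3))
```

```text
1.15 [ 0.47520843 -0.39798179  0.40381045] [-1.79941961e+02  4.04092435e-02  2.69834768e-01]
[[ 0.006  0.965  0.263  0.544]
 [-1.     0.006  0.    -0.397]
 [-0.001 -0.263  0.965  0.373]
 [ 0.     0.     0.     1.   ]]
```

View pics/w1.png

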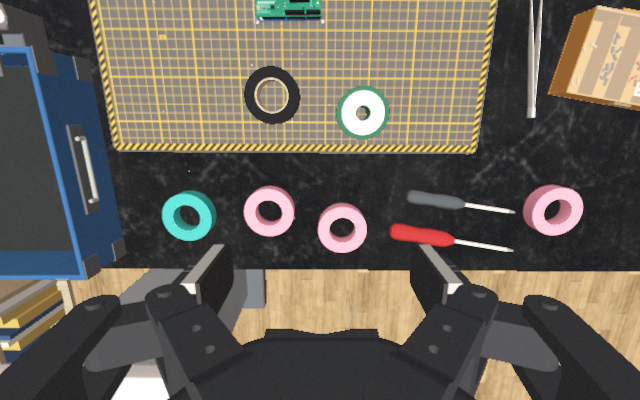

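Run:
```python
from h import *
c=cal("w1")
print("tape",px2w(c,272,95,.019),"spool",px2w(c,362,112,.03), "tape ends",px2w(c,244,95,.015),px2w(c,300,95,.015),"spool ends",px2w(c,338,112,.03),px2w(c,389,112,.03))
im=cv2.imread("pics/w1.png")
cv2.imwrite("pics/c1.png",cv2.resize(im[55:150,230:400],None,fx=4,fy=4,interpolation=cv2.INTER_CUBIC))
```

```text
tape [ 0.56920365 -0.34046272  0.019     ] spool [ 0.55115544 -0.44148211  0.03      ] tape ends [ 0.56929883 -0.30782119  0.015     ] [ 0.56967932 -0.37182642  0.015     ] spool ends [ 0.55099535 -0.41483729  0.03      ] [ 0.5513355  -0.47145149  0.03      ]
```

View pics/c1.png

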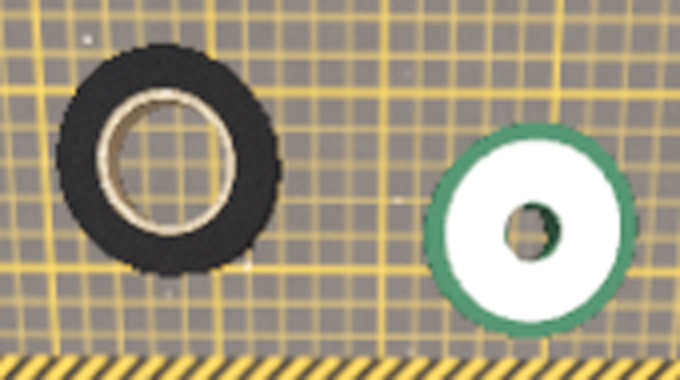

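Call:
move_arm([
  [0.04,0.022,0.03],
  [0.036,0.022,0.03],
  [0,0,0.03],
  [0,0,0.03],
  [0,0,0],
], turn=[0,0,0,0,0], gripper=-1)

```text
t: 1.65
position: [0.5431, -0.4415, 0.2834]
tool_rot: [-179.6, 0.4, -0.1]
ft_force: [0.2, -0.2, -0.5]
width: 0.0853
grasp_force: 0.0
```

Run:
```python
from h import *
rel([.551,-.4415,.18],0)
```

```text
t 1.65 pos [ 0.5431 -0.4415  0.2834] rot [-1.796e+02  3.700e-01 -5.000e-02] shift mm [  8.6   0.7 103.3] turn(units) -0.0004
```

Call:
move_arm([
  [0.008,0,0.02],
  [0,0,0.03],
  [0,0,0.03],
  [0,0,0.02],
  [0,0,0],
], turn=[0,0,0,0,0])

```text
t: 2.15
position: [0.5522, -0.4408, 0.1862]
tool_rot: [-179.8, 0.1, 0.0]
ft_force: [-0.3, 0.2, 0.6]
width: 0.0853
grasp_force: 0.0
```

Call:
move_arm([
  [0,0,0],
  [0,0,0],
  [0,0,0],
  [0,0,0],
  [0,0,0],
], turn=[0,0,0,0,0], gripper=1, grip_force=40)

```text
t: 2.65
position: [0.5528, -0.4412, 0.1909]
tool_rot: [179.8, -0.2, 0.0]
ft_force: [0.1, -0.4, 6.6]
width: 0.0556
grasp_force: 42.9
```

Call:
move_arm([
  [0,0,0],
  [0,0,0],
  [0,0,0],
  [0,0,0],
  [0,0,0],
], turn=[0,0,0,0,0])

```text
t: 3.15
position: [0.5528, -0.4412, 0.1909]
tool_rot: [179.8, -0.2, 0.0]
ft_force: [-0.9, 1.4, 5.2]
width: 0.0559
grasp_force: 42.9
```

Call:
move_arm([
  [0,0,-0.03],
  [0,0,-0.04],
  [0,0,-0.05],
  [0,-0.04,-0.03],
  [-0.015,-0.04,0],
], turn=[0,0,0,0,0])

```text
t: 3.65
position: [0.5379, -0.3603, 0.3439]
tool_rot: [179.6, -0.5, 0.0]
ft_force: [0.7, 1.0, -1.9]
width: 0.0557
grasp_force: 43.5
```

Call:
move_arm([
  [-0.02,-0.04,0],
  [-0.02,-0.04,0],
  [-0.02,-0.04,0],
  [-0.02,-0.04,0],
  [-0.02,-0.04,0],
], turn=[0,0,0,0,0])

```text
t: 4.15
position: [0.4361, -0.1593, 0.3391]
tool_rot: [179.9, -0.1, 0.0]
ft_force: [0.7, -0.1, -0.8]
width: 0.0562
grasp_force: 43.5
```

Call:
move_arm([
  [-0.02,-0.04,0],
  [-0.02,-0.04,0],
  [0,-0.03,0],
  [0,0,0],
  [0,0,0],
], turn=[0,0,0,0,0])

```text
t: 4.65
position: [0.3973, -0.0507, 0.339]
tool_rot: [179.9, -0.1, 0.1]
ft_force: [-0.3, -0.4, -2.1]
width: 0.0557
grasp_force: 43.5
```

Run:
```python
from h import *
im,c=snap("wrist","w2"); rel([.405,-.046,.205],0)
```

```text
t 4.7 pos [ 0.3975 -0.0512  0.3389] rot [ 1.7995e+02 -9.0000e-02  4.0000e-02] shift mm [  7.3  -5.4 133.9] turn(units) 0.0004
```

View pics/w2.png

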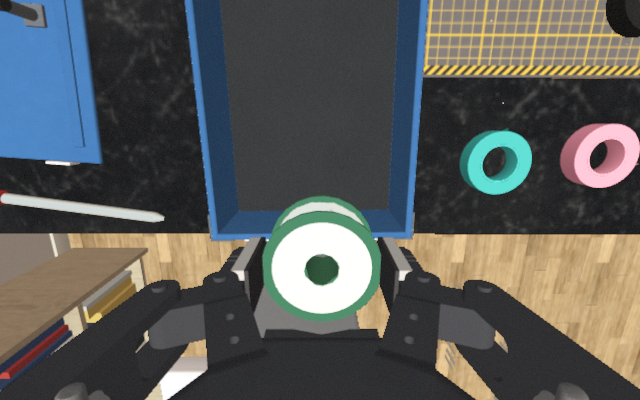

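Run:
```python
from h import *
c=cal("w2")
for u,v in [(211,238),(413,236),(187,0),(428,0),(200,110),(420,110)]: print(px2w(c,u,v,.072).round(4))
c=cal("top0") if 0 else bot.calibration("top")
print(px2w(c,270.2,176.7,.095),px2w(c,304.7,176.7,.095))
```

```text
[0.3654 0.0428 0.072 ]
[ 0.3674 -0.1301  0.072 ]
[0.544  0.0424 0.072 ]
[ 0.5443 -0.126   0.072 ]
[0.4704 0.0411 0.072 ]
[ 0.4706 -0.1269  0.072 ]
[0.62374403 0.02909005 0.095     ] [ 0.62784881 -0.10848489  0.095     ]
```

Call:
move_arm([
  [0.015,-0.005,0],
  [0.008,-0.003,0.03],
  [0,0,0.04],
  [0,0,0.03],
  [0,0,0.03],
], turn=[0,0,0,0,0])

```text
t: 5.2
position: [0.4207, -0.044, 0.207]
tool_rot: [180.0, -0.0, -0.1]
ft_force: [-0.8, -0.2, -1.0]
width: 0.056
grasp_force: 43.5
```

Call:
move_arm([
  [0,0,0.006],
  [0,0,0],
  [0,0,0],
  [0,0,0],
  [0,0,0],
], turn=[0,0,0,0,0])

```text
t: 5.7
position: [0.4204, -0.043, 0.2032]
tool_rot: [180.0, -0.1, 0.0]
ft_force: [-0.1, 0.3, -1.1]
width: 0.0555
grasp_force: 43.6
```

Call:
move_arm([
  [0,0,0],
  [0,0,0],
  [0,0,0],
  [0,0,0],
  [0,0,0],
], turn=[0,0,0,0,0], gripper=-1)

```text
t: 6.2
position: [0.4203, -0.0429, 0.2023]
tool_rot: [180.0, -0.0, 0.0]
ft_force: [-0.5, 0.9, -0.3]
width: 0.0851
grasp_force: 0.0
```

Call:
move_arm([
  [0,0,-0.03],
  [0,0,-0.04],
  [0,0,-0.05],
  [0,0.02,-0.04],
  [0.02,0.04,0],
], turn=[0,0,0,0,0])

```text
t: 6.7
position: [0.4395, -0.1019, 0.3676]
tool_rot: [179.8, -0.5, 0.2]
ft_force: [1.3, 0.1, -0.4]
width: 0.0854
grasp_force: 0.0
```

Call:
move_arm([
  [0.02,0.04,0],
  [0.02,0.04,0],
  [0.02,0.04,0],
  [0.02,0.04,0],
  [0.02,0.04,0],
], turn=[0,0,0,0,0])

```text
t: 7.2
position: [0.5409, -0.3046, 0.362]
tool_rot: [-180.0, 0.0, 0.0]
ft_force: [-0.2, 0.4, -0.1]
width: 0.0852
grasp_force: 0.0
```

Run:
```python
from h import *
im,c=snap("wrist","w3"); rel([.5695,-.3405,.18],0)
print(w2px(c,[.5695,-.3405,.019]))
```

```text
t 7.25 pos [ 0.5424 -0.3098  0.3609] rot [ 1.7988e+02 -4.0000e-02 -1.6000e-01] shift mm [ 27.1  30.3 181. ] turn(units) -0.0014
[355.00341593 155.73231362]
```

View pics/w3.png

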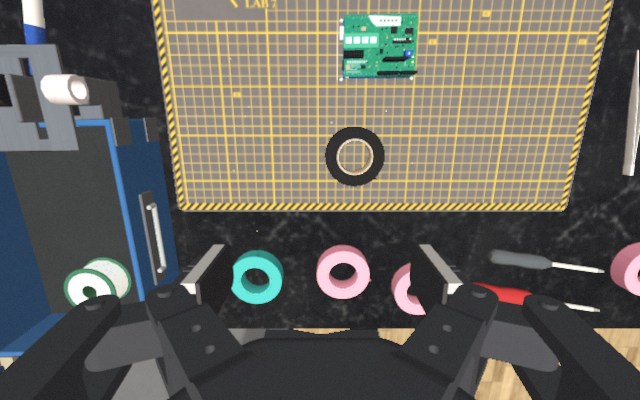

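Call:
move_arm([
  [0.014,0.015,0.03],
  [0.013,0.015,0.04],
  [0,0,0.04],
  [0,0,0.04],
  [0,0,0.026],
], turn=[0,0,0,0,0])

```text
t: 7.75
position: [0.5669, -0.3324, 0.1828]
tool_rot: [-179.8, 0.2, 0.0]
ft_force: [0.2, 0.4, 0.4]
width: 0.086
grasp_force: 0.0
```

Call:
move_arm([
  [0,0,0.005],
  [0,0,0],
  [0,0,0],
  [0,0,0],
  [0,0,0],
], turn=[0,0,0,0,0])

```text
t: 8.25
position: [0.5676, -0.3329, 0.1826]
tool_rot: [179.9, -0.1, 0.0]
ft_force: [0.2, -0.2, 0.0]
width: 0.0854
grasp_force: 0.0
```

Call:
move_arm([
  [0,0,0],
  [0,0,0],
  [0,0,0],
  [0,0,0],
  [0,0,0],
], turn=[0,0,0,0,0], gripper=1, grip_force=35)

```text
t: 8.75
position: [0.5675, -0.3329, 0.1822]
tool_rot: [180.0, -0.0, 0.0]
ft_force: [-1.4, 0.8, 4.8]
width: 0.0601
grasp_force: 37.5
```

Call:
move_arm([
  [0,0,-0.03],
  [0,0,-0.04],
  [0,0,-0.05],
  [0,-0.03,-0.04],
  [-0.01,-0.04,0],
], turn=[0,0,0,0,0])

```text
t: 9.25
position: [0.5578, -0.2633, 0.347]
tool_rot: [179.6, -0.5, -0.1]
ft_force: [1.0, 0.5, -1.0]
width: 0.06
grasp_force: 38.3
```

Call:
move_arm([
  [-0.01,-0.04,0],
  [-0.01,-0.04,0],
  [-0.01,-0.04,0],
  [-0.01,-0.04,0],
  [-0.01,-0.04,0],
], turn=[0,0,0,0,0])

```text
t: 9.75
position: [0.5065, -0.0613, 0.3414]
tool_rot: [-180.0, -0.0, 0.0]
ft_force: [0.5, -0.0, -1.0]
width: 0.0597
grasp_force: 38.3
```

Call:
move_arm([
  [-0.01,-0.02,0],
  [0,0,0],
  [0,0,0],
  [0,0,0],
  [0,0,0],
], turn=[0,0,0,0,0])

```text
t: 10.25
position: [0.4976, -0.0438, 0.3412]
tool_rot: [180.0, -0.0, -0.0]
ft_force: [0.3, -0.2, -1.5]
width: 0.06
grasp_force: 38.3
```

Run:
```python
from h import *
im,c=snap("wrist","w4"); rel([.49,-.043,.197],0)
```

```text
t 10.3 pos [ 0.4976 -0.0437  0.3411] rot [ 1.8e+02  1.0e-02 -4.0e-02] shift mm [ -7.5  -0.7 144.1] turn(units) -0.0003
```

View pics/w4.png

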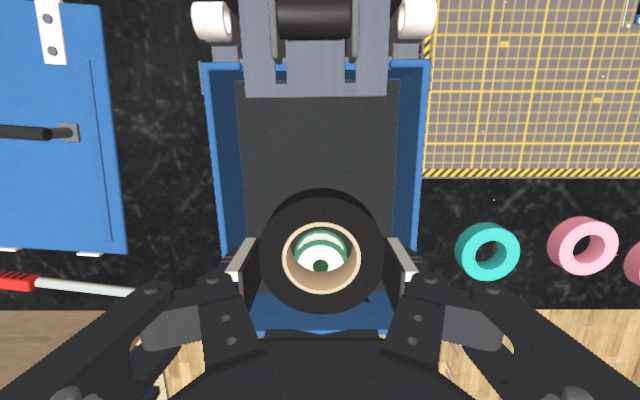

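Call:
move_arm([
  [0,0,0.03],
  [0,0,0.04],
  [0,0,0.04],
  [0,0,0.03],
  [0,0,0],
], turn=[0,0,0,0,0])

```text
t: 10.8
position: [0.4967, -0.0432, 0.1983]
tool_rot: [-179.9, 0.4, -0.0]
ft_force: [0.7, -0.8, -1.0]
width: 0.0601
grasp_force: 38.4
```

Call:
move_arm([
  [0,0,0],
  [0,0,0],
  [0,0,0],
  [0,0,0],
  [0,0,0],
], turn=[0,0,0,0,0], gripper=-1)

```text
t: 11.3
position: [0.4973, -0.0429, 0.2019]
tool_rot: [180.0, -0.1, 0.0]
ft_force: [-0.3, 0.1, 0.1]
width: 0.0852
grasp_force: 0.0
```

Call:
move_arm([
  [0,0,-0.03],
  [0,0,-0.04],
  [0,0,-0.05],
  [0,0,-0.05],
  [0.02,0,-0.02],
], turn=[0,0,0,0,0])

```text
t: 11.8
position: [0.5161, -0.0425, 0.3967]
tool_rot: [179.9, -0.4, 0.0]
ft_force: [0.4, 0.0, -1.0]
width: 0.0858
grasp_force: 0.0
```

Call:
move_arm([
  [0.03,0,0],
  [0.03,0,0],
  [0.02,0,0],
  [0,0,0],
  [0,0,0],
], turn=[0,0,0,0,0])

```text
t: 12.3
position: [0.5969, -0.0427, 0.391]
tool_rot: [-180.0, 0.1, 0.0]
ft_force: [-0.4, -0.2, 0.7]
width: 0.0853
grasp_force: 0.0
```

Run:
```python
from h import *
im,c=snap("wrist","w5"); rel([.49,-.043,.197],0)
```

```text
t 12.35 pos [ 0.5966 -0.0427  0.3913] rot [-1.7999e+02  4.0000e-02  4.0000e-02] shift mm [-106.5    0.3  194.4] turn(units) 0.0003
```

View pics/w5.png

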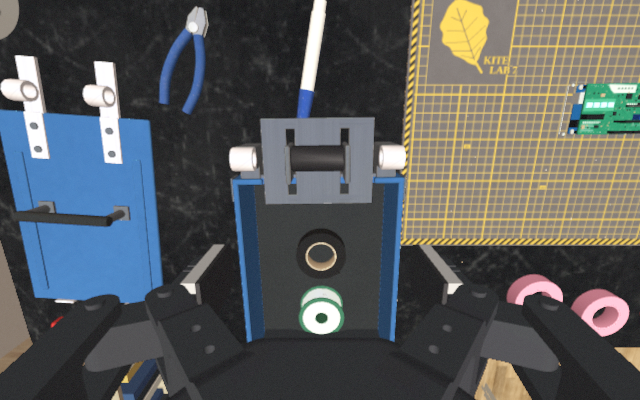

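Run:
```python
from h import *
im=cv2.imread("pics/w5.png").astype(int); c=cal("w5")
m=((im.min(2)>150)).astype(np.uint8)
n,l,st,ce=cv2.connectedComponentsWithStats(m[:,:410])
for i in range(1,n):
    if st[i,4]>60: print(st[i],ce[i].round(1))
for (u,v) in [(231,159),(259,158),(378,157),(405,157)]: print(px2w(c,u,v,.088).round(4))
# left/right inner-floor & rim edges of case rear corners
for (u,v) in [(232,180),(404,179)]: print("rim",px2w(c,u,v,.072).round(4))
# handle ends, lid corners (z .013), knuckles on lid (z .024)
for n,u,v,z in [("h1",50,214,.045),("h2",108,221,.045),("lidRL",0,112,.013),("lidRR",151,122,.013),("lidFR",161,303,.013),("lidFL",36,298,.013),("kL",19,91,.024),("kR",99,96,.024)]: print(n,px2w(c,u,v,z).round(4))
b=cv2.resize(im[105:195,220:415].astype(np.uint8),None,fx=4,fy=4,interpolation=cv2.INTER_CUBIC)
cv2.imwrite("pics/c5.png",b)
```

```text
[ 301    0   26   91 1247] [313.3  44.7]
[186   7  19  28 399] [195.8  21. ]
[   0   55   50  104 2174] [ 28.6 103. ]
[  82   61   41  103 2070] [105.7 108.9]
[379 145  27  25 614] [392.  156.9]
[229 147  28  24 603] [242.2 158.6]
[306 243  21  27  61] [312.7 254.7]
[181 283  15  11 107] [189.7 287.2]
[302 288  40  18 343] [321.2 295.3]
[ 55 299  19   4  63] [ 63.8 300.8]
[302 301  39  33 896] [321.  317.4]
[0.6272 0.0396 0.088 ]
[0.6281 0.0138 0.088 ]
[ 0.6291 -0.0953  0.088 ]
[ 0.6291 -0.12    0.088 ]
rim [0.6043 0.0451 0.072 ]
rim [ 0.6053 -0.1252  0.072 ]
h1 [0.56   0.2599 0.045 ]
h2 [0.5517 0.1967 0.045 ]
lidRL [0.67   0.3178 0.013 ]
lidRR [0.6591 0.1497 0.013 ]
lidFR [0.4238 0.172  0.013 ]
lidFL [0.4314 0.3379 0.013 ]
kL [0.6913 0.2799 0.024 ]
kR [0.6863 0.1953 0.024 ]
```

View pics/c5.png

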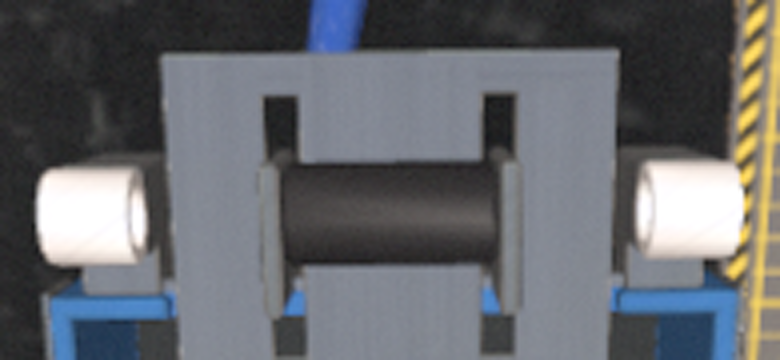

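Call:
move_arm([
  [0,-0.03,0],
  [-0.01,-0.045,0],
  [-0.01,-0.045,0],
  [-0.01,-0.045,0],
  [-0.01,-0.045,0],
], turn=[0,0,0,0,0])

```text
t: 12.85
position: [0.5556, 0.1685, 0.3919]
tool_rot: [180.0, -0.0, 0.0]
ft_force: [0.7, -0.0, -0.3]
width: 0.0852
grasp_force: 0.0
```

Call:
move_arm([
  [0,-0.045,0],
  [0,-0.03,0],
  [0,0,0],
  [0,0,0],
  [0,0,0],
], turn=[0.034,0,0,0,0])

```text
t: 13.35
position: [0.559, 0.241, 0.3916]
tool_rot: [180.0, -0.0, -4.1]
ft_force: [-0.3, -0.4, 0.4]
width: 0.0852
grasp_force: 0.0
```

Run:
```python
from h import *
c=cal("w5")
a,b=px2w(c,229.5,158.75,.097),px2w(c,405.5,157.25,.097); print(a,b,(a+b)/2, px2w(c,229.5,158.75,.088),px2w(c,405.5,157.25,.088))
im,c=snap("wrist","w6"); rel([.555,.247,.2],-4)
cv2.imwrite("pics/c6.png",cv2.resize(im[0:360,180:500],None,fx=1.65,fy=1.65,interpolation=cv2.INTER_CUBIC))
```

```text
[0.62862752 0.03814583 0.097     ] [ 0.62998037 -0.11794996  0.097     ] [ 0.62930394 -0.03990206  0.097     ] [0.62743475 0.04092978 0.088     ] [ 0.62883389 -0.12050738  0.088     ]
t 13.4 pos [0.5592 0.2409 0.3916] rot [179.99  -0.    -4.13] shift mm [ -4.6  -5.8 191.6] turn(units) -0.0011
```

View pics/c6.png

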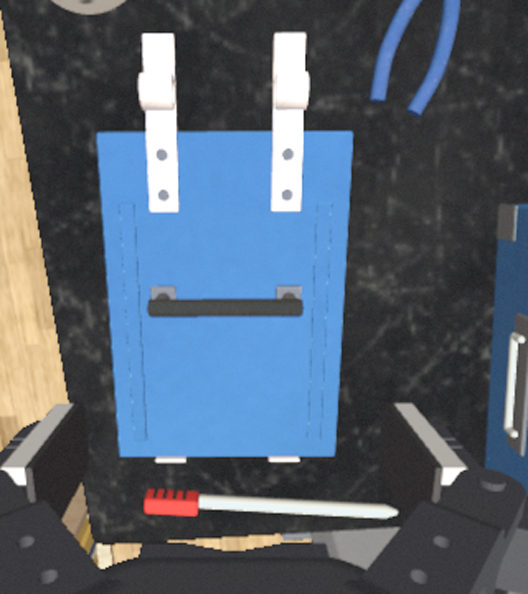

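Run:
```python
from h import *
c=cal("w6")
g=lambda x,y,z: px2w(c,180+x/1.65,y/1.65,z)
h=g(225,307,.045); print("handle",h.round(4))
a,b=g(156,90,.024),g(291,90,.024); m=(a+b)/2; print("knuckles",a.round(4),b.round(4),m.round(4),"dist",np.linalg.norm(a-b), "handle->hinge",(m-h).round(4),np.degrees(np.arctan2(*(m-h)[[1,0]])),np.degrees(np.arctan2(-(a-b)[0],(a-b)[1])))
for p in [(97,132),(353,131),(335,456),(119,458)]: print(g(*p,.013).round(4))
s,t,e=g(198,505,.006),g(397,512,.006),g(145,501,.012); print("pin shoulder",s,"tip",t,"end",e,np.linalg.norm(s-t),np.linalg.norm(e-t),np.degrees(np.arctan2(*(t-s)[[1,0]])))
rel([h[0],h[1],.2],-4)
```

```text
handle [0.5547 0.2459 0.045 ]
knuckles [0.6927 0.2792 0.024 ] [0.6866 0.1944 0.024 ] [0.6897 0.2368 0.024 ] dist 0.08504594062827353 handle->hinge [ 0.135  -0.0091 -0.021 ] -3.856621410651298 -4.136667768138254
[0.6724 0.3226 0.013 ]
[0.6607 0.153  0.013 ]
[0.4204 0.1692 0.013 ]
[0.4311 0.3404 0.013 ]
pin shoulder [0.37894374 0.28260355 0.006     ] tip [0.3601053  0.11690748 0.006     ] end [0.39001188 0.32469967 0.012     ] 0.1667635278537125 0.21001903994604132 -96.48626102170272
t 13.4 pos [0.5592 0.2409 0.3916] rot [179.99  -0.    -4.13] shift mm [ -4.8  -4.7 191.6] turn(units) -0.0011
```

Call:
move_arm([
  [-0.005,-0.005,0],
  [0,0,0],
  [0,0,0],
  [0,0,0],
  [0,0,0],
], turn=[0,-0.068,-0.068,-0.068,-0.068])

```text
t: 13.9
position: [0.5544, 0.247, 0.3914]
tool_rot: [-180.0, 0.0, 28.9]
ft_force: [-0.4, -0.1, 0.4]
width: 0.0853
grasp_force: 0.0
```

Call:
move_arm([
  [0,0,0],
  [0,0,0],
  [0,0,0],
  [0,0,0],
  [0,0,0],
], turn=[-0.068,-0.068,-0.068,-0.068,-0.068])

```text
t: 14.4
position: [0.5544, 0.247, 0.3914]
tool_rot: [-180.0, 0.0, 69.7]
ft_force: [-0.8, 0.2, 0.1]
width: 0.0851
grasp_force: 0.0
```

Call:
move_arm([
  [0,0,0.03],
  [0,0,0.03],
  [0,0,0.03],
  [0,0,0],
  [0,0,0],
], turn=[-0.068,-0.068,0,0,0])

```text
t: 14.9
position: [0.5548, 0.2473, 0.3021]
tool_rot: [180.0, -0.0, 85.7]
ft_force: [0.3, 0.5, 1.0]
width: 0.0851
grasp_force: 0.0
```

Run:
```python
from h import *
rel([.5547,.2459,.203],86); print(bot.observe()["qpos"].round(1))
```

```text
t 14.9 pos [0.5548 0.2473 0.3021] rot [ 1.7998e+02 -1.0000e-02  8.5660e+01] shift mm [-1.4 -0.  99.1] turn(units) -0.0029
[12.9 32.4 73.8  0.  73.7 17.2]
```

Call:
move_arm([
  [-0.001,0,0.03],
  [0,0,0.03],
  [0,0,0.03],
  [0,0,0.009],
  [0,0,0],
], turn=[-0.003,0,0,0,0])

```text
t: 15.4
position: [0.5549, 0.2464, 0.2029]
tool_rot: [180.0, -0.0, 86.0]
ft_force: [-0.9, 0.4, 0.3]
width: 0.0857
grasp_force: 0.0
```

Call:
move_arm([
  [0,0,0],
  [0,0,0],
  [0,0,0],
  [0,0,0],
  [0,0,0],
], turn=[0,0,0,0,0], gripper=0.2, grip_force=30)

```text
t: 15.9
position: [0.5546, 0.2465, 0.2027]
tool_rot: [180.0, -0.0, 86.1]
ft_force: [-0.9, -0.1, -0.7]
width: 0.0338
grasp_force: 0.0
```

Call:
move_arm([
  [0,0,0],
  [0,0,0],
  [0,0,0],
  [0,0,0],
  [0,0,0],
], turn=[0,0,0,0,0], gripper=1)

```text
t: 16.4
position: [0.5546, 0.2465, 0.2024]
tool_rot: [180.0, -0.0, 86.1]
ft_force: [-0.2, 0.1, 1.7]
width: 0.0106
grasp_force: 29.3
```

Call:
move_arm([
  [0,0,0],
  [0,0,0],
  [0,0,0],
  [0,0,0],
  [0,0,0],
], turn=[0,0,0,0,0], gripper=1, grip_force=80)

```text
t: 16.9
position: [0.5546, 0.2464, 0.2025]
tool_rot: [180.0, -0.0, 86.1]
ft_force: [-0.7, -0.5, 5.1]
width: 0.0096
grasp_force: 78.1
```

Run:
```python
from h import *
rel([.5547,.2459,.203],86);s=bot.observe(); print(s["ft_force"],s["torque"])
```

```text
t 16.9 pos [0.5546 0.2464 0.2025] rot [ 1.7997e+02 -1.0000e-02  8.6070e+01] shift mm [-0.5  0.1 -0.5] turn(units) 0.0006
[-0.70623652 -0.53709015  5.10218213] [-0.04253834  0.10372    -0.00633916]
```

Call:
move_arm([
  [0,0,-0.02],
  [0,0,-0.035],
  [0,0,-0.04],
  [0,0,-0.04],
  [0,0,-0.03],
], turn=[0,0,0,0,0])

```text
t: 17.4
position: [0.5543, 0.2465, 0.369]
tool_rot: [180.0, -0.0, 86.1]
ft_force: [0.4, 0.5, -2.9]
width: 0.0095
grasp_force: 78.4
```

Call:
move_arm([
  [-0.02,0,0],
  [-0.03,-0.01,0],
  [-0.04,-0.01,0],
  [-0.04,-0.01,0],
  [-0.04,-0.01,0],
], turn=[-0.037,0,0,0,0])

```text
t: 17.9
position: [0.5138, 0.0748, 0.3665]
tool_rot: [-179.9, -0.0, 90.5]
ft_force: [1.4, -1.1, -1.9]
width: 0.0092
grasp_force: 78.4
```

Call:
move_arm([
  [-0.04,-0.01,0],
  [-0.04,-0.01,0],
  [-0.03,0,0],
  [0,0,0],
  [0,0,0],
], turn=[0,0,0,0,0])

```text
t: 18.4
position: [0.4954, -0.0344, 0.3667]
tool_rot: [-179.9, -0.0, 90.4]
ft_force: [-0.1, 0.5, -1.7]
width: 0.0093
grasp_force: 78.4
```

Run:
```python
from h import *
rel([.4938,-.0410,.29],90.5);s=bot.observe(); print(s["ft_force"],s["torque"],s["width"])
im,c=snap("wrist","w7"); im2,_=snap("top","t7"); im3,_=snap("scene","s7")
v=np.zeros((600,800,3),np.uint8)
a=cv2.resize(im,None,fx=.8,fy=.8); v[:320,:512]=a
b=cv2.resize(im3[120:260,200:400],None,fx=2,fy=2,interpolation=cv2.INTER_CUBIC); v[320:600,:400]=b
b=cv2.resize(im2[140:260,240:340],None,fx=2.8,fy=2.3,interpolation=cv2.INTER_CUBIC); v[:276,515:795]=b
cv2.imwrite("pics/v7.png",v)
```

```text
t 18.4 pos [ 0.4954 -0.0344  0.3667] rot [-1.7992e+02 -4.0000e-02  9.0430e+01] shift mm [-6.6 -1.5 76.7] turn(units) -0.0006
[-0.07096392  0.51528611 -1.7291523 ] [0.03253134 0.01105401 0.04491764] 0.009305837796066975
```

View pics/v7.png

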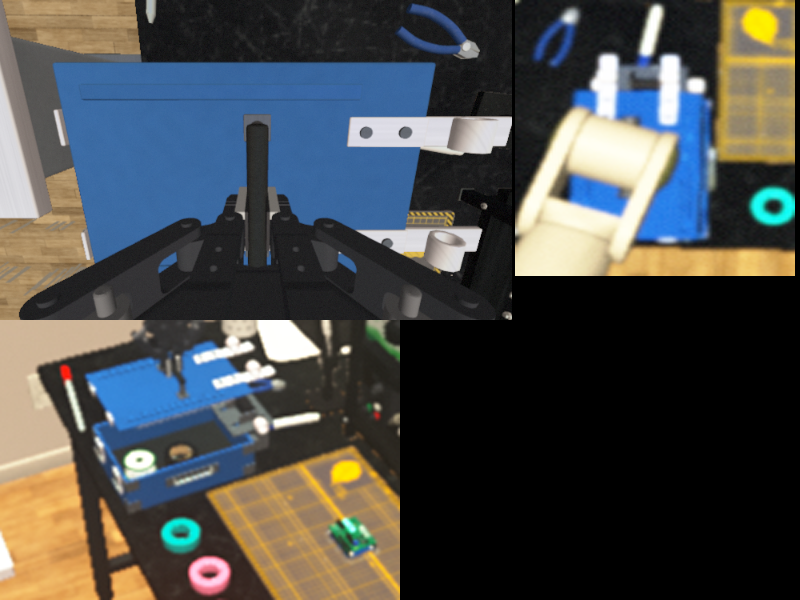

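Call:
move_arm([
  [-0.0065,-0.0015,0.01],
  [0,0,0.02],
  [0,0,0.02],
  [0,0,0.015],
  [0,0,0],
], turn=[0,0,0,0,0])

```text
t: 19.05
position: [0.4936, -0.0402, 0.3]
tool_rot: [-179.7, -0.1, 90.6]
ft_force: [0.4, 0.3, -2.4]
width: 0.009
grasp_force: 78.4
```

Call:
move_arm([
  [0,0,0],
  [0,0,0.006],
  [0,0,0.006],
  [0,0,0.006],
  [0,0,0],
], turn=[0,0,0,0,0])

```text
t: 19.55
position: [0.4939, -0.0405, 0.2835]
tool_rot: [-179.9, -0.0, 90.5]
ft_force: [-1.0, -1.0, -1.8]
width: 0.0096
grasp_force: 78.4
```

Run:
```python
from h import *
rel([.4938,-.0410,.2665],90.5);s=bot.observe(); print(s["ft_force"],s["torque"],s["width"])
```

```text
t 19.55 pos [ 0.4939 -0.0405  0.2835] rot [-1.7992e+02 -3.0000e-02  9.0510e+01] shift mm [-0.5 -0.1 17. ] turn(units) 0.0001
[-1.03022155 -1.04490574 -1.83685324] [0.04298878 0.07112814 0.02961425] 0.009571494029341165
```

Call:
move_arm([
  [0,0,0.003],
  [0,0,0.003],
  [0,0,0.003],
  [0,0,0],
  [0,0,0],
], turn=[0,0,0,0,0])

```text
t: 20.05
position: [0.4941, -0.0406, 0.2753]
tool_rot: [-180.0, -0.0, 90.5]
ft_force: [-0.4, -0.9, -2.0]
width: 0.009
grasp_force: 78.4
```

Call:
move_arm([
  [0,0,0.002],
  [0,0,0.002],
  [0,0,0],
  [0,0,0],
  [0,0,0],
], turn=[0,0,0,0,0])

```text
t: 20.55
position: [0.4941, -0.0405, 0.2713]
tool_rot: [180.0, 0.0, 90.5]
ft_force: [0.5, -0.5, -1.9]
width: 0.0096
grasp_force: 78.4
```

Run:
```python
from h import *
rel([.4938,-.0410,.2665],90.5);s=bot.observe(); print(s["ft_force"],s["torque"],s["width"])
```

```text
t 20.55 pos [ 0.4941 -0.0405  0.2713] rot [179.99   0.    90.51] shift mm [-0.5 -0.3  4.8] turn(units) 0.0001
[ 0.49187909 -0.45754785 -1.90614547] [-0.00753457  0.02103049 -0.02438645] 0.0095573435019371
```

Call:
move_arm([
  [0,0,0.002],
  [0,0,0.002],
  [0,0,0.001],
  [0,0,0],
  [0,0,0],
], turn=[0,0,0,0,0])

```text
t: 21.05
position: [0.494, -0.0405, 0.2665]
tool_rot: [180.0, 0.0, 90.5]
ft_force: [-2.7, -0.3, 4.4]
width: 0.0091
grasp_force: 79.2
```

Run:
```python
from h import *
rel([.4938,-.0410,.2665],90.5);s=bot.observe(); print(s["ft_force"],s["torque"],s["width"])
```

```text
t 21.05 pos [ 0.494  -0.0405  0.2665] rot [180.     0.    90.51] shift mm [-0.5 -0.2  0. ] turn(units) 0.0001
[-2.69144951 -0.26972564  4.39086079] [0.081309   0.40091166 0.0046121 ] 0.009078701812984093
```

Call:
move_arm([
  [0,0,0],
  [0,0,0],
  [0,0,0],
  [0,0,0],
  [0,0,0],
], turn=[0,0,0,0,0], gripper=-0.2, grip_force=60)

```text
t: 21.55
position: [0.4941, -0.0406, 0.2663]
tool_rot: [180.0, -0.0, 90.5]
ft_force: [0.1, 0.4, 0.1]
width: 0.0513
grasp_force: 0.0
```

Call:
move_arm([
  [0,0,-0.03],
  [0,0,-0.04],
  [0,0,-0.04],
  [0.03,-0.02,0],
  [0.045,-0.02,0],
], turn=[0,0,0,0,0])

```text
t: 22.05
position: [0.4531, 0.0337, 0.3771]
tool_rot: [179.9, 0.0, 90.3]
ft_force: [-0.4, 1.2, -0.9]
width: 0.0513
grasp_force: 0.0
```

Call:
move_arm([
  [0.045,-0.02,0],
  [0.045,-0.02,0],
  [0.045,-0.02,0],
  [0.045,-0.01,0],
  [0.045,0,0],
], turn=[0,0,0,0,0], gripper=-1)

```text
t: 22.55
position: [0.3798, 0.2602, 0.3767]
tool_rot: [180.0, -0.0, 90.5]
ft_force: [1.3, -1.0, -0.6]
width: 0.0853
grasp_force: 0.0
```

Call:
move_arm([
  [0.04,0,0],
  [0,0,0.03],
  [0,0,0.03],
  [0,0,0],
  [0,0,0],
], turn=[0,0.0583,0,0,0])

```text
t: 23.05
position: [0.3813, 0.2985, 0.3169]
tool_rot: [-180.0, 0.0, 83.5]
ft_force: [1.0, -0.5, -0.5]
width: 0.0856
grasp_force: 0.0
```

Run:
```python
from h import *
rel([.381,.3005,.177],83.5)
im,c=snap("wrist","w8"); im3,_=snap("scene","s8")
# red grip measure
hsv=cv2.cvtColor(im,cv2.COLOR_BGR2HSV); m=((hsv[...,0]<8)|(hsv[...,0]>172))&(hsv[...,1]>150)&(hsv[...,2]>80)
m=m.astype(np.uint8)
n,l,st,ce=cv2.connectedComponentsWithStats(m)
for i in range(1,n):
    if st[i,4]>80: print(st[i],ce[i],px2w(c,*ce[i],.015),px2w(c,st[i,0],ce[i][1],.018),px2w(c,st[i,0]+st[i,2],ce[i][1],.018))
v=np.zeros((600,800,3),np.uint8)
v[:320,:512]=cv2.resize(im,None,fx=.8,fy=.8)
v[320:600,:400]=cv2.resize(im3[120:260,200:400],None,fx=2,fy=2,interpolation=cv2.INTER_CUBIC)
v[320:600,405:800]=cv2.resize(im3[145:215,240:338],(395,280),interpolation=cv2.INTER_CUBIC)
cv2.imwrite("pics/v8.png",v)
```

```text
t 23.05 pos [0.3813 0.2985 0.3169] rot [-180.      0.     83.52] shift mm [  2.   -0.5 139.9] turn(units) 0.0002
[318 160  16  48 642] [325.13862928 184.42834891] [0.38570474 0.30426145 0.015     ] [0.37918131 0.30566824 0.018     ] [0.39388513 0.30399309 0.018     ]
```

View pics/v8.png

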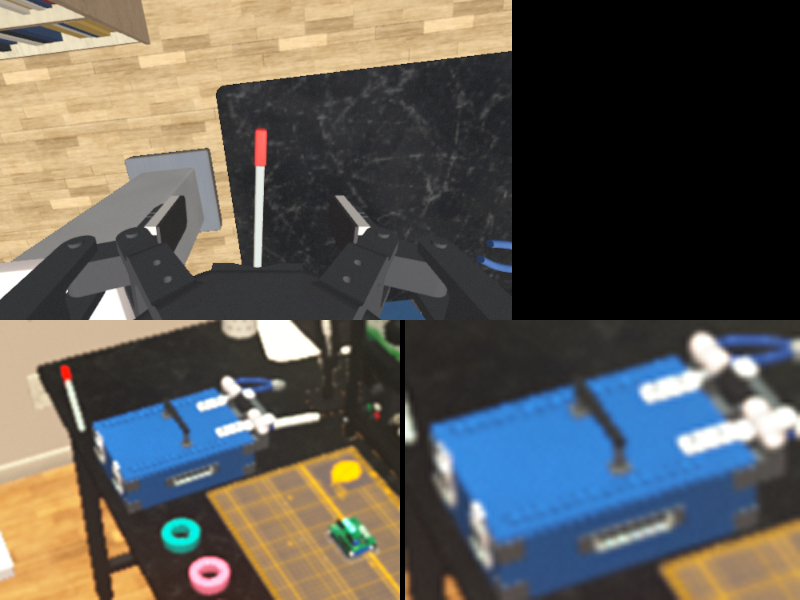

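Call:
move_arm([
  [0.0015,0.0035,0.02],
  [0,0,0.03],
  [0,0,0.03],
  [0,0,0.03],
  [0,0,0.02],
], turn=[0,0,0,0,0])

```text
t: 23.65
position: [0.3851, 0.2994, 0.1859]
tool_rot: [179.9, -0.0, 83.5]
ft_force: [1.3, 0.3, 0.3]
width: 0.0855
grasp_force: 0.0
```

Call:
move_arm([
  [0,0,0.009],
  [0,0,0],
  [0,0,0],
  [0,0,0],
  [0,0,0],
], turn=[0,0,0,0,0], gripper=0.2)

```text
t: 24.15
position: [0.3848, 0.2996, 0.1782]
tool_rot: [179.9, -0.1, 83.5]
ft_force: [0.7, -0.1, -0.3]
width: 0.0341
grasp_force: 0.0
```

Call:
move_arm([
  [0,0,0],
  [0,0,0],
  [0,0,0],
  [0,0,0],
  [0,0,0],
], turn=[0,0,0,0,0], gripper=1, grip_force=30)

```text
t: 24.65
position: [0.3848, 0.2996, 0.1778]
tool_rot: [180.0, -0.0, 83.5]
ft_force: [-0.7, -1.2, 6.2]
width: 0.0134
grasp_force: 30.7
```

Call:
move_arm([
  [0,0,0],
  [0,0,0],
  [0,0,0],
  [0,0,0],
  [0,0,0],
], turn=[0,0,0,0,0], grip_force=80)

```text
t: 25.15
position: [0.3848, 0.2996, 0.178]
tool_rot: [179.9, -0.0, 83.5]
ft_force: [-2.2, -0.9, 8.7]
width: 0.0118
grasp_force: 78.9
```

Call:
move_arm([
  [0,0,-0.02],
  [0,0,-0.03],
  [0,0,-0.03],
  [0,0,-0.03],
  [0,0.02,0],
], turn=[0,0,0,0,-0.058])

```text
t: 25.65
position: [0.4036, 0.2977, 0.2908]
tool_rot: [179.7, -0.1, 90.7]
ft_force: [0.1, -0.2, -1.8]
width: 0.0117
grasp_force: 78.4
```

Call:
move_arm([
  [-0.01,0.045,0],
  [-0.01,0.045,0],
  [-0.01,0.045,0],
  [-0.01,0.045,0],
  [-0.01,0.03,0],
], turn=[0,0,0,0,0])

```text
t: 26.15
position: [0.6173, 0.2481, 0.2866]
tool_rot: [180.0, 0.0, 90.4]
ft_force: [-0.7, -0.1, -1.5]
width: 0.0117
grasp_force: 78.3
```

Call:
move_arm([
  [0,0,0],
  [0,0,0],
  [0,0,0],
  [0,0,0],
  [0,0,0],
], turn=[0,0,0,0,0])

```text
t: 26.65
position: [0.6143, 0.2495, 0.2877]
tool_rot: [180.0, -0.0, 90.5]
ft_force: [1.2, -0.2, -0.7]
width: 0.0117
grasp_force: 78.4
```

Run:
```python
from h import *
rel([.6262,.25,.2605],90.5)
s=bot.observe(); print(s["ft_force"],s["torque"],s["width"])
```

```text
t 26.65 pos [0.6143 0.2495 0.2877] rot [179.99  -0.    90.52] shift mm [ 0.4 11.9 27.2] turn(units) 0.0002
[ 1.23305902 -0.23486885 -0.71731248] [ 0.03370938  0.04259487 -0.01363995] 0.011728060737316212
```

Align on the axis and look once, with the pin short of the mouth.

Call:
move_arm([
  [0,0.012,0.01],
  [0,0,0.01],
  [0,0,0.007],
  [0,0,0],
  [0,0,0],
], turn=[0,0,0,0,0])

```text
t: 27.15
position: [0.6269, 0.2491, 0.26]
tool_rot: [-180.0, 0.0, 90.5]
ft_force: [-0.0, -0.5, -0.9]
width: 0.0115
grasp_force: 78.5
```

Run:
```python
from h import *
rel([.6262,.25,.2605],90.5)
im,c=snap("wrist","w9"); im3,_=snap("scene","s9"); im2,_=snap("top","t9")
v=np.zeros((600,800,3),np.uint8)
v[:400,:640]=im
v[400:600,:400]=cv2.resize(im3[130:230,230:430],None,fx=2,fy=2,interpolation=cv2.INTER_CUBIC)
v[400:600,405:795]=cv2.resize(im2[155:205,215:312],(390,200),interpolation=cv2.INTER_CUBIC)
cv2.imwrite("pics/v9.png",v)
for p in ([.6283,.038,.088],[.6283,.038,.099],[.629,-.118,.088]): print(w2px(c,p))
```

```text
t 27.15 pos [0.6269 0.2491 0.26  ] rot [-1.7996e+02  1.0000e-02  9.0470e+01] shift mm [ 0.9 -0.7 -0.5] turn(units) -0.0002
[320.82159448 525.49582341]
[320.77789338 547.28662038]
[320.29149379 650.39280161]
```

View pics/v9.png

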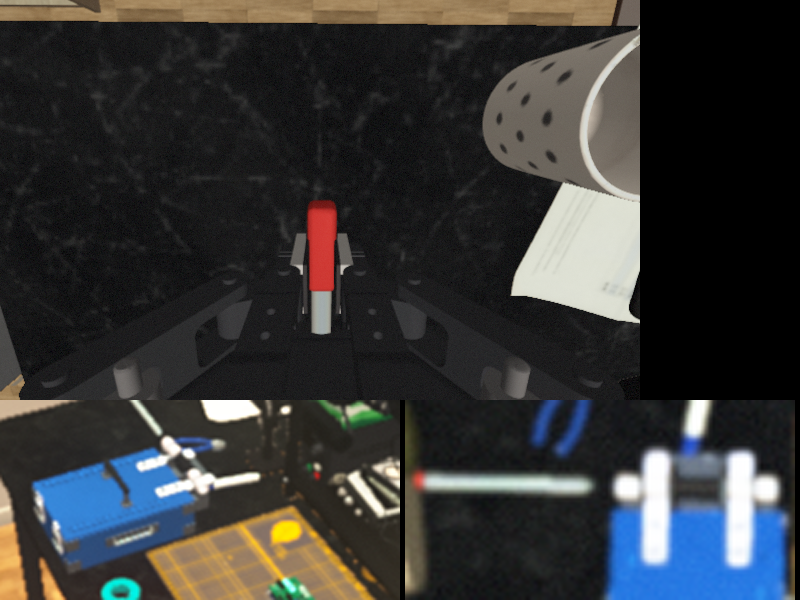

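Run:
```python
from h import *
im=cv2.imread("pics/t9.png").astype(float); c=cal("t9"); g=im.min(2)
def row(u,v0,v1):
    w=np.clip(g[v0:v1,u]-60,0,None); return (w*np.arange(v0,v1)).sum()/max(w.sum(),1),w.sum()
for u in list(range(219,264,4))+list(range(264,275))+list(range(302,311)):
    r,s=row(u,169,184); print(u,round(r,2),int(s),px2w(c,u,r,.088).round(4)[:2])
w=cal("w9")
for v in (200,291): print("wrist y",px2w(w,321,v,.1005).round(4))
c6=px2w(w,320.5,320,.0935); print(c6)
```

```text
219 174.96 202 [0.6254 0.2349]
223 175.04 508 [0.6256 0.2189]
227 175.19 456 [0.6254 0.2029]
231 175.3 448 [0.6255 0.1869]
235 175.33 430 [0.6258 0.1709]
239 175.34 438 [0.6263 0.1549]
243 175.49 474 [0.6261 0.1389]
247 175.52 517 [0.6265 0.1229]
251 175.83 516 [0.6257 0.1069]
255 175.99 525 [0.6256 0.0909]
259 175.97 422 [0.6261 0.0749]
263 0.0 0 [1.3535 0.0859]
264 0.0 0 [1.3537 0.0818]
265 0.0 0 [1.3538 0.0777]
266 176.5 70 [0.6248 0.0468]
267 176.35 592 [0.6255 0.0428]
268 176.37 1040 [0.6256 0.0388]
269 176.54 1225 [0.625  0.0348]
270 176.66 1263 [0.6247 0.0308]
271 176.77 1255 [0.6243 0.0267]
272 176.85 1181 [0.6241 0.0227]
273 177.19 1061 [0.6229 0.0187]
274 176.44 1934 [0.626  0.0148]
302 176.8 1231 [ 0.6279 -0.0974]
303 177.05 1265 [ 0.627  -0.1015]
304 177.13 1321 [ 0.6268 -0.1055]
305 177.13 1299 [ 0.627  -0.1095]
306 177.09 1159 [ 0.6272 -0.1135]
307 176.95 651 [ 0.6279 -0.1175]
308 176.95 63 [ 0.628  -0.1215]
309 183.0 15 [ 0.6038 -0.1262]
310 0.0 0 [ 1.3602 -0.1073]
wrist y [0.6266 0.2795 0.1005]
wrist y [0.627  0.2331 0.1005]
[0.62686973 0.21115291 0.0935    ]
```

Call:
move_arm([
  [-0.01,-0.0005,-0.0005],
  [-0.01,0,0],
  [-0.008,0,0],
  [-0.008,0,0],
  [-0.004,0,0],
], turn=[0,0,0,0,0])

```text
t: 27.8
position: [0.6269, 0.208, 0.2609]
tool_rot: [-180.0, 0.0, 90.4]
ft_force: [-0.6, -0.0, -1.1]
width: 0.0116
grasp_force: 78.5
```

Call:
move_arm([
  [-0.004,0,0],
  [-0.004,0,0],
  [-0.004,0,0],
  [0,0,0],
  [0,0,0],
], turn=[0,0,0,0,0])

```text
t: 28.3
position: [0.6269, 0.1972, 0.2608]
tool_rot: [-180.0, -0.0, 90.5]
ft_force: [-0.9, 0.6, -1.6]
width: 0.0116
grasp_force: 78.5
```

Run:
```python
from h import *
rel([.6267,.054,.2605],90.5)
s=bot.observe(); print(s["ft_force"],s["torque"],s["width"])
```

```text
t 28.3 pos [0.6269 0.1972 0.2608] rot [-1.800e+02 -1.000e-02  9.047e+01] shift mm [-143.2   -1.4    0.3] turn(units) -0.0002
[-0.91818033  0.57826274 -1.55644711] [0.07751483 0.02902467 0.00240203] 0.011622521582991813
```

Call:
move_arm([
  [-0.005,0,0],
  [-0.005,0,0],
  [-0.005,0,0],
  [-0.005,0,0],
  [0,0,0],
], turn=[0,0,0,0,0])

```text
t: 28.8
position: [0.6272, 0.1763, 0.2608]
tool_rot: [180.0, 0.0, 90.4]
ft_force: [-0.7, -0.4, -1.6]
width: 0.0113
grasp_force: 78.5
```

Run:
```python
from h import *
rel([.6267,.054,.2605],90.5)
s=bot.observe(); print(s["ft_force"],s["torque"],s["width"])
```

```text
t 28.8 pos [0.6272 0.1763 0.2608] rot [180.     0.    90.42] shift mm [-122.3   -1.4    0.3] turn(units) -0.0006
[-0.71708617 -0.40376943 -1.59499453] [ 0.0609323  -0.06668288  0.0069068 ] 0.011320379744832102
```

Call:
move_arm([
  [-0.005,0,0],
  [-0.005,0,0],
  [-0.005,0,0],
  [-0.005,0,0],
  [-0.005,0,0],
], turn=[0,0,0,0,0])

```text
t: 29.3
position: [0.6273, 0.1516, 0.2608]
tool_rot: [-180.0, 0.0, 90.5]
ft_force: [-0.3, 0.6, -1.4]
width: 0.012
grasp_force: 78.5
```

Run:
```python
from h import *
rel([.6267,.054,.2605],90.5)
s=bot.observe(); print(s["ft_force"],s["torque"],s["width"])
```

```text
t 29.3 pos [0.6273 0.1516 0.2608] rot [-180.      0.     90.47] shift mm [-97.6  -1.4   0.3] turn(units) -0.0003
[-0.31415205  0.60197376 -1.37687808] [-0.00168031 -0.0165916   0.04355914] 0.011951975223270133
```

Call:
move_arm([
  [-0.005,0,0],
  [-0.005,0,0],
  [-0.005,0,0],
  [-0.005,0,0],
  [-0.005,0,0],
], turn=[0,0,0,0,0])

```text
t: 29.8
position: [0.6275, 0.1267, 0.2608]
tool_rot: [180.0, 0.0, 90.5]
ft_force: [-0.4, 0.3, -0.9]
width: 0.012
grasp_force: 78.5
```

Call:
move_arm([
  [-0.004,0,0],
  [-0.004,0,0],
  [-0.004,0,0],
  [-0.004,0,0],
  [-0.004,0,0],
], turn=[0,0,0,0,0])

```text
t: 30.3
position: [0.6276, 0.1068, 0.2608]
tool_rot: [-180.0, -0.0, 90.5]
ft_force: [0.2, -0.3, -0.3]
width: 0.012
grasp_force: 78.5
```

Run:
```python
from h import *
rel([.6267,.054,.2605],90.5)
s=bot.observe(); print(s["ft_force"],s["torque"],s["width"])
```

```text
t 30.3 pos [0.6276 0.1068 0.2608] rot [-180.     -0.     90.48] shift mm [-52.8  -1.4   0.3] turn(units) -0.0002
[ 0.24459652 -0.32061503 -0.32646295] [ 0.02408811  0.03832565 -0.06621282] 0.01204432392274189
```

Call:
move_arm([
  [-0.004,0,0],
  [-0.004,0,0],
  [-0.004,0,0],
  [-0.004,0,0],
  [-0.004,0,0],
], turn=[0,0,0,0,0])

```text
t: 30.8
position: [0.6278, 0.0868, 0.2608]
tool_rot: [-180.0, 0.0, 90.5]
ft_force: [0.2, -0.3, -0.7]
width: 0.0118
grasp_force: 78.5
```

Call:
move_arm([
  [-0.004,0,0],
  [-0.004,0,0],
  [-0.004,0,0],
  [-0.004,0,0],
  [-0.004,0,0],
], turn=[0,0,0,0,0])

```text
t: 31.3
position: [0.628, 0.0668, 0.2608]
tool_rot: [-180.0, 0.0, 90.5]
ft_force: [0.3, -0.3, -2.3]
width: 0.0118
grasp_force: 78.5
```

Run:
```python
from h import *
rel([.6267,.054,.2605],90.5)
s=bot.observe(); print(s["ft_force"],s["torque"],s["width"])
```

```text
t 31.3 pos [0.628  0.0668 0.2608] rot [-180.      0.     90.47] shift mm [-12.8  -1.4   0.3] turn(units) -0.0002
[ 0.33841201 -0.26289646 -2.33792257] [ 0.01593162 -0.07841644  0.00663959] 0.01182263082075233
```

Last 13 mm in fine steps until the shoulder pushes back.

Call:
move_arm([
  [-0.003,0,0],
  [-0.003,0,0],
  [-0.003,0,0],
  [0,0,0],
  [0,0,0],
], turn=[0,0,0,0,0])

```text
t: 31.8
position: [0.628, 0.0581, 0.2608]
tool_rot: [180.0, -0.0, 90.5]
ft_force: [0.9, -0.1, -1.1]
width: 0.012
grasp_force: 78.5
```

Call:
move_arm([
  [-0.002,0,0],
  [0,0,0],
  [0,0,0],
], turn=[0,0,0])

```text
t: 32.1
position: [0.628, 0.0564, 0.2608]
tool_rot: [-180.0, -0.0, 90.5]
ft_force: [0.1, 2.4, -0.6]
width: 0.0116
grasp_force: 78.5
```

Call:
move_arm([
  [-0.002,0,0],
  [0,0,0],
  [0,0,0],
], turn=[0,0,0])

```text
t: 32.4
position: [0.628, 0.0557, 0.2608]
tool_rot: [180.0, -0.2, 90.5]
ft_force: [0.5, 10.5, -1.2]
width: 0.0117
grasp_force: 78.5
```

Call:
move_arm([
  [0,0,0],
  [0,0,0],
  [0,0,0],
  [0,0,0],
  [0,0,0],
], turn=[0,0,0,0,0], gripper=0)

```text
t: 32.9
position: [0.6281, 0.0539, 0.2608]
tool_rot: [180.0, 0.0, 90.5]
ft_force: [0.6, 0.3, -0.1]
width: 0.0429
grasp_force: 0.0
```

Call:
move_arm([
  [0,0,-0.03],
  [0,0,-0.04],
  [0,0,-0.03],
  [-0.02,-0.03,0],
  [-0.03,-0.04,0],
], turn=[0,0,0,0,0])

```text
t: 33.4
position: [0.5582, 0.0038, 0.3613]
tool_rot: [179.9, 0.0, 90.6]
ft_force: [0.4, -0.6, -0.2]
width: 0.0427
grasp_force: 0.0
```

Call:
move_arm([
  [-0.03,-0.04,0],
  [-0.01,-0.02,0],
  [0,0,0],
  [0,0,0],
  [0,0,0],
], turn=[0,0,0,0,0])

```text
t: 33.9
position: [0.4995, -0.0367, 0.3608]
tool_rot: [180.0, 0.0, 90.5]
ft_force: [-0.0, 1.4, 0.6]
width: 0.0425
grasp_force: 0.0
```

Run:
```python
from h import *
rel([.494,-.0405,.2705],90.5)
im,c=snap("wrist","w10"); T,_=snap("top","t10")
# dark handle: black pixels on blue near projected handle ; pin red blob in wrist
g=im.min(2); hsv=cv2.cvtColor(im,cv2.COLOR_BGR2HSV)
m=(((hsv[...,0]<8)|(hsv[...,0]>172))&(hsv[...,1]>150)&(hsv[...,2]>80)).astype(np.uint8)
n,l,st,ce=cv2.connectedComponentsWithStats(m)
for i in range(1,n):
    if st[i,4]>60:
        x,y,w,h=st[i,:4]; print(st[i]); 
        for (u,v) in [(x,y),(x+w,y),(x,y+h),(x+w,y+h)]: print(px2w(c,u,v,.1).round(4))
print(w2px(c,[.494,-.0405,.115]))
```

```text
t 33.9 pos [ 0.4995 -0.0367  0.3608] rot [179.97   0.    90.5 ] shift mm [-3.7 -5.5 90.3] turn(units) 0.0000
[ 475   43   32   64 1512]
[0.6068 0.0812 0.1   ]
[0.6293 0.0813 0.1   ]
[0.6131 0.0382 0.1   ]
[0.6368 0.0384 0.1   ]
[313.74519994 213.09865549]
```

Call:
move_arm([
  [-0.0035,-0.0055,0.02],
  [0,0,0.03],
  [0,0,0.03],
  [0,0,0.01],
  [0,0,0],
], turn=[0,0,0,0,0], gripper=-0.2)

```text
t: 34.5
position: [0.4937, -0.0403, 0.2699]
tool_rot: [-179.9, -0.0, 90.5]
ft_force: [0.0, -0.7, -0.5]
width: 0.0513
grasp_force: 0.0
```

Call:
move_arm([
  [0,0,0],
  [0,0,0],
  [0,0,0],
  [0,0,0],
  [0,0,0],
], turn=[0,0,0,0,0], gripper=1, grip_force=25)

```text
t: 35.0
position: [0.4935, -0.0405, 0.2719]
tool_rot: [179.9, 0.0, 90.5]
ft_force: [-0.2, 0.5, 6.9]
width: 0.0108
grasp_force: 24.5
```

Call:
move_arm([
  [0,0,0],
  [0,0,0],
  [0,0,0],
], turn=[0,0,0])

```text
t: 35.3
position: [0.4936, -0.0405, 0.2719]
tool_rot: [179.9, 0.0, 90.5]
ft_force: [-0.1, 1.4, 6.4]
width: 0.0106
grasp_force: 24.5
```

Raise along the arc to about 0.6 rad.

Call:
move_arm([
  [0,0.0014,-0.0067],
  [0,0.0014,-0.0067],
  [0,0.002,-0.0065],
  [0,0.002,-0.0065],
  [0,0,0],
], turn=[0,0,0,0,0])

```text
t: 35.8
position: [0.4999, -0.0403, 0.2977]
tool_rot: [-179.9, -0.0, 90.5]
ft_force: [-5.9, -0.1, -3.6]
width: 0.0108
grasp_force: 24.7
```

Call:
move_arm([
  [0,0.0026,-0.0063],
  [0,0.0026,-0.0063],
  [0,0.0033,-0.006],
  [0,0.0033,-0.006],
  [0,0,0],
], turn=[0,0,0,0,0])

```text
t: 36.3
position: [0.5116, -0.0403, 0.3225]
tool_rot: [-179.8, 0.0, 90.5]
ft_force: [-9.1, -1.1, -0.4]
width: 0.0104
grasp_force: 24.7
```

Run:
```python
from h import *
rel([.494,-.0405,.2705],90.5); s=bot.observe(); print(s["ft_force"],s["torque"],s["width"])
im,c=snap("scene","s11")
```

```text
t 36.3 pos [ 0.5116 -0.0403  0.3225] rot [-1.7984e+02  1.0000e-02  9.0490e+01] shift mm [ -0.1 -17.4  52. ] turn(units) -0.0001
[-9.10525843 -1.07571197 -0.36291484] [-0.20172938  1.5415715   0.08732117] 0.01041399620200372
```

Call:
move_arm([
  [0,0.003,-0.0058],
  [0,0.003,-0.0056],
  [0,0.004,-0.0054],
  [0,0.004,-0.0052],
  [0,0,0],
], turn=[0,0,0,0,0])

```text
t: 36.85
position: [0.5262, -0.0402, 0.3447]
tool_rot: [180.0, 0.0, 90.5]
ft_force: [-5.7, 0.2, -1.1]
width: 0.0108
grasp_force: 24.7
```

Run:
```python
from h import *
s=bot.observe(); print(s["position"],s["ft_force"],s["torque"],s["width"])
h=s["position"]; dx=h[0]-.629; dz=h[2]-.161-.088
print("theta",np.arctan2(dz,-dx)-np.arctan2(.021,.135),np.hypot(dx,dz))
```

```text
[ 0.52620792 -0.04016015  0.34469517] [-5.68390891  0.16061828 -1.05733038] [-0.02371313  1.01165844  0.00294671] 0.010788748806229683
theta 0.5953396117658096 0.14044136905776874
```

Call:
move_arm([
  [0,0,0],
  [0,0,0],
  [0,0,0],
  [0,0,0],
  [0,0,0],
], turn=[0,0,0,0,0], gripper=0.4)

```text
t: 37.35
position: [0.5261, -0.0403, 0.344]
tool_rot: [180.0, 0.0, 90.5]
ft_force: [-0.8, -0.3, 0.3]
width: 0.0258
grasp_force: 0.0
```

Call:
move_arm([
  [0,0.001,-0.01],
  [0,0.001,-0.02],
  [0,0,-0.03],
  [0,0,-0.03],
  [0,0,0],
], turn=[0,0,0,0,0])

```text
t: 37.85
position: [0.5279, -0.0401, 0.4384]
tool_rot: [179.5, 0.1, 90.5]
ft_force: [0.9, 0.3, 0.1]
width: 0.0251
grasp_force: 0.0
```

Run:
```python
from h import *
s=bot.observe(); print(s["position"],s["ft_force"],s["width"])
im,c=snap("wrist","w12"); im3,_=snap("scene","s12")
hsv=cv2.cvtColor(im,cv2.COLOR_BGR2HSV)
# measure handle ends: dark long object -> save; measure lid angle from scene front corners by blue mask
h3=cv2.cvtColor(im3,cv2.COLOR_BGR2HSV); m=((h3[...,0]>95)&(h3[...,0]<125)&(h3[...,1]>140)&(h3[...,2]>60)).astype(np.uint8); m[:, :225]=0; m[:120]=0;m[230:]=0;m[:,345:]=0
ys,xs=np.nonzero(m); print("topmost",xs[ys.argmin()],ys.min(),"leftmost",xs.min(),ys[xs.argmin()])
c3=cal("s12")
for th in (0,.4,.5,.6,.7):
    out=[]
    for y in (.086,-.086):
        lx,lz=-.264,-.011; X=lx*np.cos(th)+lz*np.sin(th); Z=-lx*np.sin(th)+lz*np.cos(th)
        out.append(w2px(c3,[.629+X-.0087*(y),-.04+y-.002,.088+Z]).round(1))
    print(th,out)
```

```text
[ 0.52792822 -0.04009763  0.43844022] [0.88379133 0.26522861 0.09331283] 0.02511830894362804
topmost 248 149 leftmost 247 150
0 [array([245.7, 171.2]), array([262.3, 199.6])]
0.4 [array([246.8, 146.4]), array([264.2, 174.2])]
0.5 [array([248.9, 139.8]), array([266.6, 167.3])]
0.6 [array([251.7, 133.3]), array([269.8, 160.5])]
0.7 [array([255.3, 126.8]), array([273.7, 153.7])]
```

Call:
move_arm([
  [0,0,0],
  [0,0,0],
  [0,0,0],
  [0,0,0],
  [0,0,0],
], turn=[0,0,0,0,0])

```text
t: 38.45
position: [0.528, -0.0402, 0.4336]
tool_rot: [-180.0, -0.0, 90.5]
ft_force: [0.6, 0.1, 0.3]
width: 0.0255
grasp_force: 0.0
```

Call:
move_arm([
  [0,0,0],
  [0,0,0],
  [0,0,0],
  [0,0,0],
  [0,0,0],
], turn=[0,0,0,0,0])

```text
t: 38.95
position: [0.5279, -0.0402, 0.4338]
tool_rot: [180.0, -0.0, 90.5]
ft_force: [0.1, -1.1, -1.0]
width: 0.0255
grasp_force: 0.0
```

Call:
move_arm([
  [0,0,0],
  [0,0,0],
  [0,0,0],
  [0,0,0],
  [0,0,0],
], turn=[0,0,0,0,0])

```text
t: 39.45
position: [0.528, -0.0402, 0.4338]
tool_rot: [-180.0, -0.0, 90.5]
ft_force: [-0.1, 0.1, -0.2]
width: 0.0258
grasp_force: 0.0
```

Call:
move_arm([
  [0,0,0],
  [0,0,0],
  [0,0,0],
  [0,0,0],
  [0,0,0],
], turn=[0,0,0,0,0])

```text
t: 39.95
position: [0.528, -0.0402, 0.4338]
tool_rot: [-180.0, -0.0, 90.5]
ft_force: [0.3, -0.3, 0.2]
width: 0.0258
grasp_force: 0.0
```

Call:
move_arm([
  [0,0,0],
  [0,0,0],
  [0,0,0],
  [0,0,0],
  [0,0,0],
], turn=[0,0,0,0,0])

```text
t: 40.45
position: [0.5279, -0.0402, 0.4338]
tool_rot: [-180.0, 0.0, 90.5]
ft_force: [0.6, -1.1, 0.3]
width: 0.0254
grasp_force: 0.0
```

Run:
```python
from h import *
im3,c3=snap("scene","s13"); w,c=snap("wrist","w13"); t,ct=snap("top","t13")
v=np.zeros((600,800,3),np.uint8)
v[:360,:520]=cv2.resize(im3[110:230,220:350],(520,360),interpolation=cv2.INTER_CUBIC)
v[360:600,:384]=cv2.resize(w,(384,240))
v[360:600,390:800]=cv2.resize(t[150:255,230:340],(410,240))
v[:360,525:800]=cv2.resize(cv2.imread("pics/s9.png")[110:230,220:350],(275,360))
cv2.imwrite("pics/v13.png",v)
```

```text
(no output)
```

View pics/v13.png

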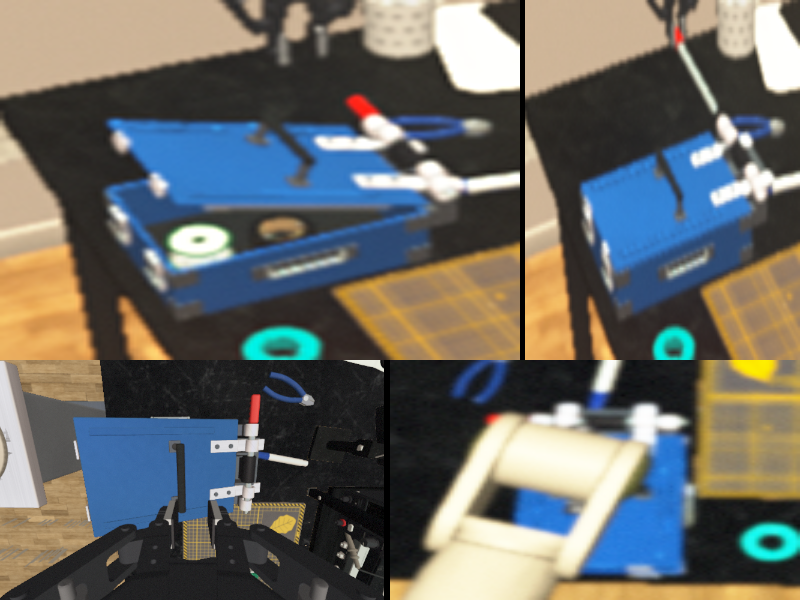

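Run:
```python
from h import *
c=cal("w13"); s=bot.observe(); print(s["position"])
for th in np.arange(.25,.65,.05):
    x=.629-.135*np.cos(th)+.021*np.sin(th); z=.088+.135*np.sin(th)+.021*np.cos(th)
    print(round(th,2),round(x,4),round(z,4),w2px(c,[x,.0,z]).round(1), w2px(c,[x-.0003,-.0405+.045,z]).round(1))
im=cv2.imread("pics/w13.png"); g=im.max(2)
for v in (150,170,190,210,225,240): 
    r=g[v,270:330]; d=np.nonzero(r<60)[0]; print(v,(d.min()+270,d.max()+270,len(d)) if len(d) else None)
```

```text
[ 0.52794119 -0.04019772  0.433791  ]
0.25 0.5034 0.1417 [293.4 148.6] [293.  143.4]
0.3 0.5062 0.148 [296.1 149.4] [295.7 144. ]
0.35 0.5094 0.154 [299.3 150.1] [298.8 144.6]
0.4 0.5128 0.1599 [303.  150.9] [302.6 145.3]
0.45 0.5166 0.1656 [307.3 151.7] [306.8 146. ]
0.5 0.5206 0.1712 [312.1 152.5] [311.7 146.6]
0.55 0.5249 0.1765 [317.5 153.3] [317.2 147.3]
0.6 0.5294 0.1816 [323.6 154.2] [323.2 148. ]
150 (np.int64(294), np.int64(306), 13)
170 (np.int64(295), np.int64(307), 13)
190 (np.int64(295), np.int64(307), 13)
210 (np.int64(296), np.int64(307), 12)
225 (np.int64(297), np.int64(308), 12)
240 (np.int64(292), np.int64(308), 17)
```

Call:
move_arm([
  [0,-0.018,0.02],
  [0,0,0.03],
  [0,0,0.03],
  [0,0,0.025],
  [0,0,0.012],
], turn=[0,0,0,0,0], gripper=0.3)

```text
t: 41.1
position: [0.5096, -0.0403, 0.3148]
tool_rot: [-179.8, -0.1, 90.5]
ft_force: [-0.0, 0.4, 0.1]
width: 0.0298
grasp_force: 0.0
```

Call:
move_arm([
  [0,0,0],
  [0,0,0],
  [0,0,0],
  [0,0,0],
  [0,0,0],
], turn=[0,0,0,0,0], gripper=1, grip_force=30)

```text
t: 41.6
position: [0.5099, -0.0403, 0.3172]
tool_rot: [180.0, 0.0, 90.5]
ft_force: [0.3, 0.6, -1.6]
width: 0.0107
grasp_force: 29.3
```

Run:
```python
from h import *
s=bot.observe(); print(s["position"],s["ft_force"],s["width"],s["grasp_force"])
```

```text
[ 0.50994317 -0.0403285   0.31723117] [ 0.31530673  0.59464005 -1.55396554] 0.010666950468098511 29.27732616662979
```

Call:
move_arm([
  [0,0.0035,-0.0058],
  [0,0.0037,-0.0057],
  [0,0.0042,-0.0054],
  [0,0.0042,-0.0054],
  [0,0,0],
], turn=[0,0,0,0,0])

```text
t: 42.1
position: [0.5257, -0.0401, 0.3396]
tool_rot: [-180.0, -0.0, 90.5]
ft_force: [-5.2, 0.5, -2.2]
width: 0.0107
grasp_force: 29.6
```

Call:
move_arm([
  [0,0.0047,-0.005],
  [0,0.0047,-0.005],
  [0,0.0052,-0.0044],
  [0,0.0052,-0.0044],
  [0,0,0],
], turn=[0,0,0,0,0])

```text
t: 42.6
position: [0.5451, -0.0398, 0.3586]
tool_rot: [-179.9, -0.0, 90.5]
ft_force: [-7.6, 2.6, 1.8]
width: 0.0106
grasp_force: 29.5
```

Call:
move_arm([
  [0,0.0056,-0.0039],
  [0,0.0056,-0.0039],
  [0,0,0],
  [0,0,0],
  [0,0,0],
], turn=[0,0,0,0,0])

```text
t: 43.1
position: [0.5561, -0.0397, 0.3665]
tool_rot: [-179.9, -0.0, 90.5]
ft_force: [-9.3, 2.2, 3.5]
width: 0.0111
grasp_force: 29.5
```

```bash
cat >> h.py <<'E'
def theta(name):
    "lid angle from dark bar column in wrist view, rows given on its left free part"
    w,c=snap("wrist",name); g=w.max(2); best=[]
    return w,c
E
python3 - <<'E'
from h import *
s=bot.observe(); print(s["position"],s["ft_force"],s["torque"],s["width"])
snap("scene","s14")
im3=cv2.imread("pics/s14.png"); h3=cv2.cvtColor(im3,cv2.COLOR_BGR2HSV); m=((h3[...,0]>95)&(h3[...,0]<125)&(h3[...,1]>140)&(h3[...,2]>60)).astype(np.uint8); m[:, :225]=0; m[:90]=0;m[230:]=0;m[:,345:]=0
for v in range(105,185,6):
    xs=np.nonzero(m[v])[0]; print(v,(xs.min(),xs.max()) if len(xs) else None, end=" ")
E
```

```text
[ 0.55605045 -0.0397234   0.36647826] [-9.26786158  2.1759584   3.50163514] [0.31982318 1.55362122 0.0024809 ] 0.011069650715116843
105 None 111 None 117 None 123 None 129 (np.int64(270), np.int64(277)) 135 (np.int64(276), np.int64(286)) 141 (np.int64(279), np.int64(289)) 147 (np.int64(283), np.int64(301)) 153 (np.int64(294), np.int64(334)) 159 (np.int64(292), np.int64(311)) 165 (np.int64(271), np.int64(314)) 171 (np.int64(251), np.int64(335)) 177 (np.int64(249), np.int64(323)) 183 (np.int64(253), np.int64(320))
```

Call:
move_arm([
  [0,0,0],
  [0,0,0],
  [0,0,0],
  [0,0,0],
  [0,0,0],
], turn=[0,0,0,0,0], gripper=0.5)

```text
t: 43.65
position: [0.5565, -0.04, 0.3658]
tool_rot: [180.0, 0.0, 90.5]
ft_force: [-3.7, -0.9, 0.9]
width: 0.0211
grasp_force: 1.8
```

Call:
move_arm([
  [0,0,-0.01],
  [0,0,-0.02],
  [0,0,-0.03],
  [0,0,-0.03],
  [0,0,0],
], turn=[0,0,0,0,0])

```text
t: 44.15
position: [0.5566, -0.0399, 0.4607]
tool_rot: [179.4, 0.2, 90.5]
ft_force: [0.5, -0.4, -0.4]
width: 0.0215
grasp_force: 0.0
```

Call:
move_arm([
  [0,0,0],
  [0,0,0],
  [0,0,0],
  [0,0,0],
  [0,0,0],
], turn=[0,0,0,0,0])

```text
t: 44.65
position: [0.5566, -0.04, 0.4553]
tool_rot: [-180.0, -0.0, 90.5]
ft_force: [0.2, -0.1, -0.3]
width: 0.0212
grasp_force: 0.0
```

Run:
```python
from h import *
w,c=snap("wrist","w15"); s=bot.observe(); print(s["position"],s["ft_force"])
g=w.max(2)
for v in (110,125,140,150,160,170,180,190):
    r=(g[v,200:440]<55).astype(int); d=np.diff(np.r_[0,r,0]); a,b=np.nonzero(d==1)[0]+200,np.nonzero(d==-1)[0]+200
    print(v,[(int(i),int(j)) for i,j in zip(a,b) if 6<j-i<40])
for th in np.arange(.35,1.0,.05):
    x=.629-.135*np.cos(th)+.021*np.sin(th); z=.088+.135*np.sin(th)+.021*np.cos(th)
    print(round(th,2),round(x,4),round(z,4),w2px(c,[x,-.0,z]).round(1))
snap("scene","s15"); im3=cv2.imread("pics/s15.png"); h3=cv2.cvtColor(im3,cv2.COLOR_BGR2HSV); m=((h3[...,0]>95)&(h3[...,0]<125)&(h3[...,1]>140)&(h3[...,2]>60)).astype(np.uint8); m[:, :225]=0; m[:90]=0;m[230:]=0;m[:,345:]=0
for v in range(117,180,4):
    xs=np.nonzero(m[v])[0]; print(v,(xs.min(),xs.max()) if len(xs) else None, end=" ")
```

```text
[ 0.5566103  -0.03997308  0.45542362] [ 1.35878234 -0.67110566  0.3325911 ]
110 []
125 []
140 []
150 [(292, 306), (405, 440)]
160 [(292, 306), (370, 387), (391, 399)]
170 [(293, 306), (369, 386)]
180 [(293, 307), (368, 385)]
190 [(294, 307)]
0.35 0.5094 0.154 [269.5 147.7]
0.4 0.5128 0.1599 [272.2 148.4]
0.45 0.5166 0.1656 [275.5 149.1]
0.5 0.5206 0.1712 [279.3 149.8]
0.55 0.5249 0.1765 [283.5 150.4]
0.6 0.5294 0.1816 [288.4 151.1]
0.65 0.5342 0.1864 [293.7 151.8]
0.7 0.5393 0.191 [299.6 152.5]
0.75 0.5445 0.1954 [306.1 153.2]
0.8 0.55 0.1995 [313.  153.9]
0.85 0.5557 0.2033 [320.5 154.5]
0.9 0.5615 0.2068 [328.5 155.1]
0.95 0.5676 0.21 [336.9 155.7]
117 None 121 None 125 None 129 None 133 (np.int64(261), np.int64(266)) 137 (np.int64(262), np.int64(275)) 141 (np.int64(264), np.int64(285)) 145 (np.int64(269), np.int64(295)) 149 (np.int64(272), np.int64(329)) 153 (np.int64(273), np.int64(334)) 157 (np.int64(276), np.int64(308)) 161 (np.int64(289), np.int64(314)) 165 (np.int64(270), np.int64(309)) 169 (np.int64(257), np.int64(316)) 173 (np.int64(247), np.int64(323)) 177 (np.int64(249), np.int64(323))
```

Call:
move_arm([
  [0,0,0],
  [0,0,0],
  [0,0,0],
  [0,0,0],
  [0,0,0],
], turn=[0,0,0,0,0])

```text
t: 45.25
position: [0.5566, -0.0399, 0.4557]
tool_rot: [180.0, -0.0, 90.5]
ft_force: [0.2, 0.2, 0.2]
width: 0.0214
grasp_force: 0.0
```

Call:
move_arm([
  [0,0,0],
  [0,0,0],
  [0,0,0],
  [0,0,0],
  [0,0,0],
], turn=[0,0,0,0,0])

```text
t: 45.75
position: [0.5565, -0.04, 0.4557]
tool_rot: [-180.0, -0.0, 90.5]
ft_force: [-0.8, -0.5, 0.2]
width: 0.0212
grasp_force: 0.0
```

Call:
move_arm([
  [0,0,0],
  [0,0,0],
  [0,0,0],
  [0,0,0],
  [0,0,0],
], turn=[0,0,0,0,0])

```text
t: 46.25
position: [0.5565, -0.04, 0.4557]
tool_rot: [180.0, -0.0, 90.5]
ft_force: [0.6, -1.1, 1.1]
width: 0.0213
grasp_force: 0.0
```

Call:
move_arm([
  [0,0,0],
  [0,0,0],
  [0,0,0],
  [0,0,0],
  [0,0,0],
], turn=[0,0,0,0,0])

```text
t: 46.75
position: [0.5566, -0.04, 0.4557]
tool_rot: [-180.0, -0.0, 90.5]
ft_force: [0.4, 0.7, -0.1]
width: 0.0216
grasp_force: 0.0
```

Run:
```python
from h import *
w,c=snap("wrist","w16"); g=w.max(2)
for v in (160,180): print([i for i in range(285,315) if g[v,i]<55][::12])
hsv=cv2.cvtColor(w,cv2.COLOR_BGR2HSV)
m=(((hsv[...,0]<8)|(hsv[...,0]>172))&(hsv[...,1]>150)&(hsv[...,2]>80)).astype(np.uint8)
n,l,st,ce=cv2.connectedComponentsWithStats(m)
for i in range(1,n):
    if st[i,4]>60:
        x,y,ww,h=st[i,:4]; print(st[i],px2w(c,x+ww/2,y,.095).round(4),px2w(c,x+ww/2,y+h,.095).round(4))
```

```text
[292, 304]
[293, 305]
[382  61  17  45 642] [0.6265 0.0831 0.095 ] [0.6295 0.0392 0.095 ]
```

Call:
move_arm([
  [0,-0.0173,0.02],
  [0,0,0.03],
  [0,0,0.03],
  [0,0,0.023],
  [0,0,0],
], turn=[0,0,0,0,0], gripper=0.4)

```text
t: 47.3
position: [0.5389, -0.0401, 0.3501]
tool_rot: [-179.7, -0.1, 90.5]
ft_force: [-0.7, -0.3, 1.0]
width: 0.0254
grasp_force: 0.0
```

Call:
move_arm([
  [0,0,0],
  [0,0,0],
  [0,0,0],
  [0,0,0],
  [0,0,0],
], turn=[0,0,0,0,0], gripper=1, grip_force=30)

```text
t: 47.8
position: [0.5392, -0.0401, 0.3535]
tool_rot: [179.9, 0.0, 90.5]
ft_force: [-2.0, -0.4, 2.7]
width: 0.0105
grasp_force: 30.9
```

Run:
```python
from h import *
s=bot.observe(); print(s["position"],s["ft_force"],s["width"],s["grasp_force"])
```

```text
[ 0.53920665 -0.04012389  0.3534562 ] [-2.04589654 -0.41495048  2.65401959] 0.010461137651574578 30.94749927520752
```

Call:
move_arm([
  [0,-0.0049,0.0047],
  [0,-0.0049,0.0047],
  [0,-0.0044,0.0052],
  [0,-0.0044,0.0052],
  [0,0,0],
], turn=[0,0,0,0,0])

```text
t: 48.3
position: [0.5203, -0.0403, 0.3322]
tool_rot: [-180.0, -0.0, 90.5]
ft_force: [1.8, 0.2, 0.0]
width: 0.0107
grasp_force: 31.0
```

Call:
move_arm([
  [0,-0.0039,0.0056],
  [0,-0.0039,0.0056],
  [0,-0.0033,0.006],
  [0,-0.0033,0.006],
  [0,0,0],
], turn=[0,0,0,0,0])

```text
t: 48.8
position: [0.5059, -0.0404, 0.3087]
tool_rot: [-179.9, -0.0, 90.5]
ft_force: [1.2, 0.3, -0.5]
width: 0.0105
grasp_force: 31.2
```

Call:
move_arm([
  [0,-0.0026,0.0063],
  [0,-0.0026,0.0063],
  [0,-0.002,0.0065],
  [0,0,0],
  [0,0,0],
], turn=[0,0,0,0,0])

```text
t: 49.3
position: [0.499, -0.0404, 0.2902]
tool_rot: [-179.9, -0.0, 90.5]
ft_force: [1.5, 0.4, -1.6]
width: 0.0108
grasp_force: 31.8
```

Run:
```python
from h import *
s=bot.observe(); print(s["position"],s["ft_force"],s["torque"],s["width"],s["grasp_force"])
```

```text
[ 0.49899056 -0.04040597  0.29021105] [ 1.49909681  0.43927038 -1.63062992] [ 0.05242607 -0.29071656  0.0165513 ] 0.010802859106564599 31.77141845226288
```

Call:
move_arm([
  [0,-0.002,0.0065],
  [0,-0.0014,0.0067],
  [0,-0.0014,0.005],
  [0,0,0.002],
  [0,0,0],
], turn=[0,0,0,0,0])

```text
t: 49.8
position: [0.4947, -0.0405, 0.2707]
tool_rot: [179.9, 0.0, 90.5]
ft_force: [2.8, 1.1, 5.8]
width: 0.0109
grasp_force: 32.7
```

Call:
move_arm([
  [0,0,0.002],
  [0,0,0],
  [0,0,0],
], turn=[0,0,0])

```text
t: 50.1
position: [0.4945, -0.0405, 0.2703]
tool_rot: [179.8, 0.1, 90.5]
ft_force: [-0.8, 1.0, 23.1]
width: 0.0107
grasp_force: 34.5
```

Run:
```python
from h import *
s=bot.observe(); print(s["position"],s["ft_force"],s["torque"],s["width"],s["grasp_force"])
```

```text
[ 0.49454833 -0.04045729  0.27030172] [-0.83410303  0.96479204 23.14740219] [0.29462491 0.36347085 0.00178524] 0.010683412176604828 34.46588337421417
```

Call:
move_arm([
  [0,0,0],
  [0,0,0],
  [0,0,0],
  [0,0,0],
  [0,0,0],
], turn=[0,0,0,0,0], gripper=0)

```text
t: 50.6
position: [0.4942, -0.0405, 0.2681]
tool_rot: [-180.0, -0.0, 90.5]
ft_force: [-0.6, 0.8, 0.3]
width: 0.0425
grasp_force: 0.0
```

Call:
move_arm([
  [0,0,-0.02],
  [0,0,-0.03],
  [0,0,-0.04],
  [0.005,0.005,0],
  [0,0,0],
], turn=[0,0,0,0,0])

```text
t: 51.1
position: [0.4993, -0.0351, 0.3585]
tool_rot: [179.9, 0.0, 90.5]
ft_force: [0.6, -0.1, -0.7]
width: 0.0431
grasp_force: 0.0
```

Run:
```python
from h import *
w,c=snap("wrist","w17"); im3,c3=snap("scene","s17"); s=bot.observe(); print(s["position"],s["tool_rot"])
a=cv2.imread("pics/s9.png"); 
for n,im in (("before",a),("now",im3)):
    h3=cv2.cvtColor(im,cv2.COLOR_BGR2HSV); m=((h3[...,0]>95)&(h3[...,0]<125)&(h3[...,1]>140)&(h3[...,2]>60)).astype(np.uint8); m[:, :225]=0; m[:120]=0;m[230:]=0;m[:,320:]=0
    print(n,[(int(v),int(np.nonzero(m[v])[0].min()),int(np.nonzero(m[v])[0].max())) for v in range(158,200,5) if m[v].any()], [(int(u),int(np.nonzero(m[:,u])[0].min())) for u in range(248,300,6)])
d=cv2.absdiff(a,im3)[140:215,240:325]; print("mean diff case",d.mean())
def red(w,c):
    hsv=cv2.cvtColor(w,cv2.COLOR_BGR2HSV); m=(((hsv[...,0]<8)|(hsv[...,0]>172))&(hsv[...,1]>150)&(hsv[...,2]>80)).astype(np.uint8)
    n,l,st,ce=cv2.connectedComponentsWithStats(m)
    for i in range(1,n):
        if st[i,4]>200: x,y,ww,h=st[i,:4]; print(st[i],px2w(c,x+ww/2,y,.097).round(4),px2w(c,x+ww/2,y+h,.097).round(4))
red(w,c); red(cv2.imread("pics/w10.png"),cal("w10"))
d=cv2.absdiff(w,cv2.imread("pics/w10.png")); print("wrist diff",d[30:230,150:520].mean(), bot.observe()["position"])
```

```text
[ 0.49901265 -0.03533361  0.357175  ] [-1.79868415e+02 -3.69395170e-02  9.04914008e+01]
before [(158, 290, 306), (163, 272, 313), (168, 256, 317), (173, 247, 307), (178, 252, 319), (183, 253, 319), (188, 254, 319), (193, 254, 319), (198, 262, 318)] [(248, 170), (254, 169), (260, 167), (266, 165), (272, 163), (278, 162), (284, 170), (290, 158), (296, 157)]
now [(158, 291, 306), (163, 273, 314), (168, 256, 317), (173, 247, 308), (178, 252, 319), (183, 253, 319), (188, 254, 319), (193, 254, 319), (198, 262, 318)] [(248, 171), (254, 169), (260, 167), (266, 165), (272, 164), (278, 162), (284, 170), (290, 159), (296, 157)]
mean diff case 3.9961830065359476
[ 473   45   33   64 1555] [0.6177 0.0817 0.097 ] [0.6245 0.0385 0.097 ]
[ 475   43   32   64 1512] [0.6196 0.0819 0.097 ] [0.6266 0.0384 0.097 ]
wrist diff 9.089522522522522 [ 0.49901265 -0.03533361  0.357175  ]
```

```bash
python3 -c "
from plant import bot
print(bot.finish_job())"
```

```text
the job is handed in; nothing more can be done
None
```

The job is handed in: the tape roll and solder spool (the only kit parts out) are in the case, the pin is fully home, the lid held itself open at about 0.7 rad for over 2 s after a first lift settled too low at about 0.36 rad, and it is now shut flush; no verdict was returned.

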